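Load the grinding fixture and lock the blanks

ROBOT

A 6-joint arm with a two-finger parallel gripper is mounted at the origin on the work surface. World frame = base frame: x ahead of the robot, y to its left, z up, the work surface at z = 0. Lengths are in m, angles in rad, forces in N, time in s.
With the tool pointing down it reaches from about 0.4 to 0.925 m from the base axis. Payload 12.5 kg.
Tool frame: the origin (TCP) lies midway between the tips of the shut fingers; the grasp point (between the pads) lies 19 mm behind it (env.tcp_to_grasp is the distance from the TCP to the grasp point, in m); z points along the fingers, y is the line along which they close (so a half turn about z gives the same grasp; the last joint's range is limited). The gripper opens to 95 mm and grips with 3 to 60 N. Pads are 20 mm wide; open, the fingers measure 119 mm over their backs; the gripper's body (75 mm by 180 mm) begins 59 mm behind the grasp point.
Start: joints at [-1.376, 0.491, 1.559, -0, 1.092, -0.106], TCP at [0.185, -0.597, 0.215] pointing down, gripper open.
Joint ranges: [-3.1, 3.1], [-0.84, 2.19], [0.05, 2.79], [-1.13, 4.28], [0.06, 2.93], [-2.69, 2.69]. Speed limits (rad/s): [2.22, 2.22, 2.79, 3.14, 3.14, 3.14].

INTERFACE

Orientations are given as a unit quaternion [w, x, y, z].
In Python, from rig import env, grab_frame gives the robot as it stands. The module is installed in compiled form; this text tells all that it offers.
- The arm moves only by the tool jog_arm, never from a script. Its argument "series" is a list of rows, each a list of 7 numbers: the turn, a rotation vector about the tool's x, y, z in degrees, then the shift along the tool's x, y, z in mm, then the closure, from 0 (fully open) to 1 (shut). In form: [[ax, ay, az, dx, dy, dz, claw], ...]. A call has exactly 5 rows; each row shifts and turns the commanded pose from where the row before left it, along the tool's axes as they then stand; what a row does not reach is not made up. A row lasts 1/8 s, in which the tool goes at most 62.5 mm and 10.7 degrees, less where a joint would pass 70% of its speed; a pose out of reach is approached as far as the arm can. A call is refused whole if a number of a shift passes 62.5 or a number of a turn 10.7, either way. A call with a gripper value outside its range is refused whole. The fingers move at their own pace and stop on an object; the grip force is fixed at half the most. Time passes only in rows, so rows that do not move let the fingers close, or fill a call up. It gives the time, the measured TCP pose, the force, the opening and the grip force at its end, in the units of the state.
- env.state(): the state, without advancing time (a new reading comes with each control period).
- grab_frame(name): name is "scene" or "top"; returns a dict with "img" (420x560x3 uint8, red, green, blue), "camera_matrix" (3x3 intrinsics, pixels), "R" (3x3) and "t" (3): a world point X has camera coordinates R X + t. Camera axes: x right, y down, z forward; pixel columns grow to the right and rows downward; lengths in m; the calibration is good to about 2 mm. A picture is of the moment at which its call begins. There is no depth.
- env.close_job(): hands the job in; it is judged then, once.
The state is a dict: "time_s": time; "joint_positions": joint angles; "joint_velocities": joint speeds; "joint_efforts": joint torques, N m; "eef_pos": TCP position; "tcp_rot": TCP orientation; "force": force on the tool from outside, world axes, zero at the start; "moment": the same for the moment, N m; "grip_width": opening from 0.0 (shut) to 1.0 (fully open); "grip_force": force on a finger pad.
Only numpy, scipy, OpenCV 4.12 (cv2) and the standard library are available. Lean on these libraries where they do the work, as an engineer would, in place of code of your own. Each camera call takes 0.05 s, during which the arm holds its last target. There are 200 camera calls.

TASK

Clear the chip basket off the fixture first and hang it by its handle across both prongs of the hook. Then lay every steel bar blank flat in a nest of its own, hole end towards the green end stop, push it snug against the end stop and both brass side stops, and lock it with a red-headed pin pushed fully home through the blank's hole into the plate. Leave the blue tape spool and the two brass discs where they are.

Things in the scene. Friction and masses are not known exactly. Their poses are not given: they have to be found in the camera images.
- fixture: Fixed grinding fixture: flat aluminium plate 125 (its x) x 290 (its y) x 20 mm high on the table; origin at the centre of its underside. x points roughly away from the robot, y to the left. Three identical nests, 90 mm apart along y, each with a green end stop at its far (+x) end, two brass dowels as side stops on its left (+y) side and a round locking hole 12 mm in diameter through the plate.
- nest0 (a point): Right-hand nest: point on the plate's top where the centre of the underside of a fully registered blank lies; axes as the fixture's. From it: locking hole at x +18 mm; end stop face at x +40 (block 12 x 24, 14 mm high); side stop faces at y +14 (dowels 10 mm in diameter, 12 mm high, at x -28 and +28). Open on the -x and -y sides.
- nest1 (a point): Middle nest: point on the plate's top where the centre of the underside of a fully registered blank lies; axes as the fixture's. From it: locking hole at x +18 mm; end stop face at x +40 (block 12 x 24, 14 mm high); side stop faces at y +14 (dowels 10 mm in diameter, 12 mm high, at x -28 and +28). Open on the -x and -y sides.
- nest2 (a point): Left-hand nest: point on the plate's top where the centre of the underside of a fully registered blank lies; axes as the fixture's. From it: locking hole at x +18 mm; end stop face at x +40 (block 12 x 24, 14 mm high); side stop faces at y +14 (dowels 10 mm in diameter, 12 mm high, at x -28 and +28). Open on the -x and -y sides.
- blank0: Loose steel bar blank, 80 (x) x 28 (y) x 18 mm (z), about 0.28 kg, all alike; may be absent. Origin at the centre of its underside. A hole 12 mm in diameter runs through it along z at x = +18 mm, y = 0: this +x end goes to the end stop, blank x along fixture x. Any blank may go in any nest. Starts flat on the table in front of the fixture.
- blank1: Loose steel bar blank, 80 (x) x 28 (y) x 18 mm (z), about 0.28 kg, all alike; may be absent. Origin at the centre of its underside. A hole 12 mm in diameter runs through it along z at x = +18 mm, y = 0: this +x end goes to the end stop, blank x along fixture x. Any blank may go in any nest. Starts flat on the table in front of the fixture.
- blank2: Loose steel bar blank, 80 (x) x 28 (y) x 18 mm (z), about 0.28 kg, all alike; may be absent. Origin at the centre of its underside. A hole 12 mm in diameter runs through it along z at x = +18 mm, y = 0: this +x end goes to the end stop, blank x along fixture x. Any blank may go in any nest. Starts flat on the table in front of the fixture.
- pin_rack: Fixed blue plastic block 130 (x) x 50 (y) x 42 mm high with three holes 12 mm in diameter, 38 mm deep, in a row along x at -40, 0 and +40 mm; origin at the centre of its underside. The lock pins stand in it.
- pin0: Loose lock pin, 50 g, all alike, starts upright in the rack. Origin at the lower tip, z along the pin towards the head. Steel shank 10 mm in diameter, 34 mm long with a short tapered tip; collar 20 mm in diameter from z = 34 to 39 mm; red round grip 14 mm in diameter from z = 39 to 63 mm. In the rack and fully home in a blank the collar rests on the top face.
- pin1: Loose lock pin, 50 g, all alike, starts upright in the rack. Origin at the lower tip, z along the pin towards the head. Steel shank 10 mm in diameter, 34 mm long with a short tapered tip; collar 20 mm in diameter from z = 34 to 39 mm; red round grip 14 mm in diameter from z = 39 to 63 mm. In the rack and fully home in a blank the collar rests on the top face.
- pin2: Loose lock pin, 50 g, all alike, starts upright in the rack. Origin at the lower tip, z along the pin towards the head. Steel shank 10 mm in diameter, 34 mm long with a short tapered tip; collar 20 mm in diameter from z = 34 to 39 mm; red round grip 14 mm in diameter from z = 39 to 63 mm. In the rack and fully home in a blank the collar rests on the top face.
- basket: Loose small red chip basket, open box 86 (x) x 60 (y) x 50 mm high, 0.15 kg, with a rigid steel bow handle: round bar 10 mm in diameter, whose straight top, 70 mm clear between its legs, runs along the basket's x at 115 mm above its underside (centre of bar). Origin at the centre of the underside. Starts standing on the fixture plate, in the middle nest's place.
- basket_bar (a point): Middle of the basket handle's straight top, on the bar's axis; axes as the basket's.
- hook_stand: Fixed grey post on a foot, 210 mm high, with two parallel steel hook prongs 8 mm thick, 46 mm apart (centres), pointing to the stand's -x; bend to the upturned tips at x = -78 mm, tips end at x = -96. Prong axis 190 mm above the table at the bend, tips' tops 219 mm. Front face of post and crossbar at x = -6 mm. Origin at the centre of the foot's underside.
- hook_seat (a point): Middle of the hook's seat, halfway between the prongs, 65 mm in front (-x) of the stand's origin, 200 mm above the table, axes as the stand's: the axis of a bar lying across both prongs, parallel to the stand's y, is at this height.
- tape_spool: Loose blue plastic ring 60 mm across, 18 mm high; leave alone.
- puck0: Loose brass disc 36 mm across, 16 mm high; leave alone.
- puck1: Loose brass disc 36 mm across, 16 mm high; leave alone.

How it is judged:
By the outcome, as a careful person would: the job done as asked, in the order asked, and still so for the second after the job is handed in, with the robot touching nothing.
Of blank0, blank1, blank2 only 2 to 3 are there at a start; the rules pass over those that are not, and their reading is None.
At some moment in a run one of blank0, blank1, blank2 may be knocked a few centimetres aside while the robot is not near it.
It also fails if it takes over 210 s, if anything falls off the work surface, if the arm or the gripper's body presses on something with over 40 N, if the wrist force passes 120 N, or if a joint passes its speed limit or range.

## Working session

There is one attempt and no reset: what is moved stays moved. The work goes in short steps, Python scripts to look and compute and a tool call to move; the robot and the scene stay as the last step left them, time stands still between calls to the robot, and variables do not carry over. Pictures are saved under pics/ and viewed, at most 14 in all, crops included, and the job is handed in when it is done.

Besides the shell and the picture viewer there is one more tool, called after "Request:" in YAML: its name, and indented under it one key for each argument. jog_arm: Moves the arm, as the interface text tells. Its arguments: {"type":"object","properties":{"series":{"type":"array","items":{"type":"array","items":{"type":"number"}}}},"required":["series"]}

```bash
mkdir -p pics; cat > h.py <<'E'
import numpy as np, cv2
from rig import env, grab_frame
def save(f,n): cv2.imwrite('pics/'+n,cv2.cvtColor(f['img'],cv2.COLOR_RGB2BGR))
def ray(f,u,v):
    d=f['R'].T@np.linalg.inv(f['camera_matrix'])@np.array([u,v,1.]); c=-f['R'].T@f['t']; return c,d
def onz(f,u,v,z):
    c,d=ray(f,u,v); return c+d*(z-c[2])/d[2]
def tri(f1,p1,f2,p2):
    c1,d1=ray(f1,*p1);c2,d2=ray(f2,*p2);d1/=np.linalg.norm(d1);d2/=np.linalg.norm(d2)
    s=np.linalg.lstsq(np.c_[d1,-d2],c2-c1,rcond=None)[0]
    a,b=c1+s[0]*d1,c2+s[1]*d2; return (a+b)/2,np.linalg.norm(a-b)
def proj(f,X):
    p=f['camera_matrix']@(f['R']@np.array(X)+f['t']);return p[:2]/p[2]
E
python3 - <<'E'
from h import *
import pickle
F={}
for n in('scene','top'):
    f=grab_frame(n);F[n]=f;save(f,n+'0.png');print(n,f['camera_matrix'].round(1).tolist(),(-f['R'].T@f['t']).round(3),f['R'].round(3).tolist())
pickle.dump(F,open('F0.pkl','wb'))
s=env.state();print(s)
E
```

```text
scene [[542.1, 0.0, 277.2], [0.0, 542.1, 222.1], [0.0, 0.0, 1.0]] [0.898 0.519 1.202] [[-0.837, 0.547, 0.005], [0.465, 0.716, -0.521], [-0.288, -0.434, -0.854]]
top [[545.9, 0.0, 277.4], [0.0, 545.9, 195.3], [0.0, 0.0, 1.0]] [ 0.419 -0.008  1.756] [[-0.017, -1.0, 0.007], [-0.997, 0.017, -0.073], [0.073, -0.008, -0.997]]
{'time_s': 0.1, 'joint_positions': array([-1.37560303e+00,  4.91504629e-01,  1.55937386e+00, -3.14967078e-05,
        1.09166327e+00, -1.05586816e-01]), 'joint_velocities': array([-0.00082446, -0.00114177, -0.00016673, -0.00091504,  0.00041029,
       -0.00128056]), 'joint_efforts': array([ 3.75919364e-03, -6.13623405e+01, -2.58606219e+01,  6.94402051e-02,
        4.70024336e-02, -3.53914606e-05]), 'eef_pos': array([ 0.18514946, -0.59673852,  0.21412189]), 'tcp_rot': array([-4.73450501e-04,  9.88711514e-01,  1.49830963e-01, -3.52119171e-05]), 'force': array([0.86619616, 0.78266519, 0.62812219]), 'moment': array([ 0.02785642, -0.00277214,  0.00432858]), 'grip_force': 0.0, 'grip_width': 1.0032078690579787}
```

View pics/scene0.png

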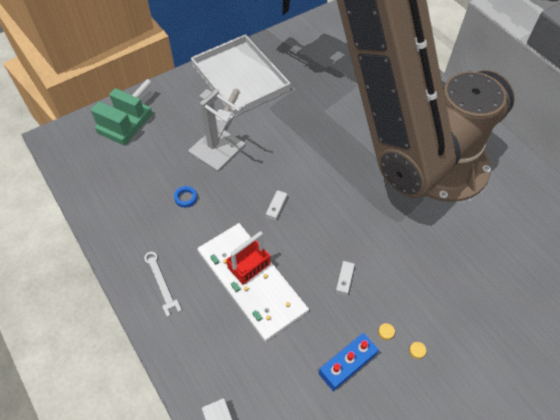

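View pics/top0.png

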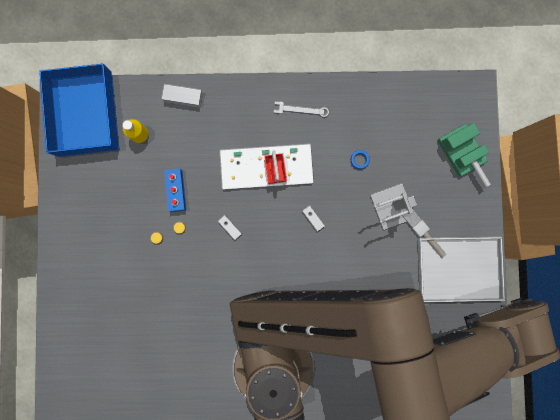

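The scene view shows the fixture (about 250,280), with the red basket on its middle nest. The pin rack is at (350,362), two blanks at (277,205) and (345,277), the hook at (215,130), the spool at (185,196) and the discs at (387,331) and (418,350). The top view matches: fixture (267,167), rack (175,190), blanks (230,228) and (313,218), hook (395,207). I see no third blank. Next come enlarged crops.

```bash
python3 - <<'E'
from h import *
import pickle
F=pickle.load(open('F0.pkl','rb'))
def crop(n,x,y,w,h,k):
    im=cv2.cvtColor(F[n]['img'][y:y+h,x:x+w],cv2.COLOR_RGB2BGR)
    return cv2.resize(im,None,fx=k,fy=k,interpolation=cv2.INTER_CUBIC)
cv2.imwrite('pics/sc.png',crop('scene',180,75,220,165,3.6))
cv2.imwrite('pics/sc2.png',crop('scene',190,215,200,150,4))
cv2.imwrite('pics/tc.png',crop('top',155,130,270,120,2.9))
E
```

```text
(no output)
```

View pics/sc.png

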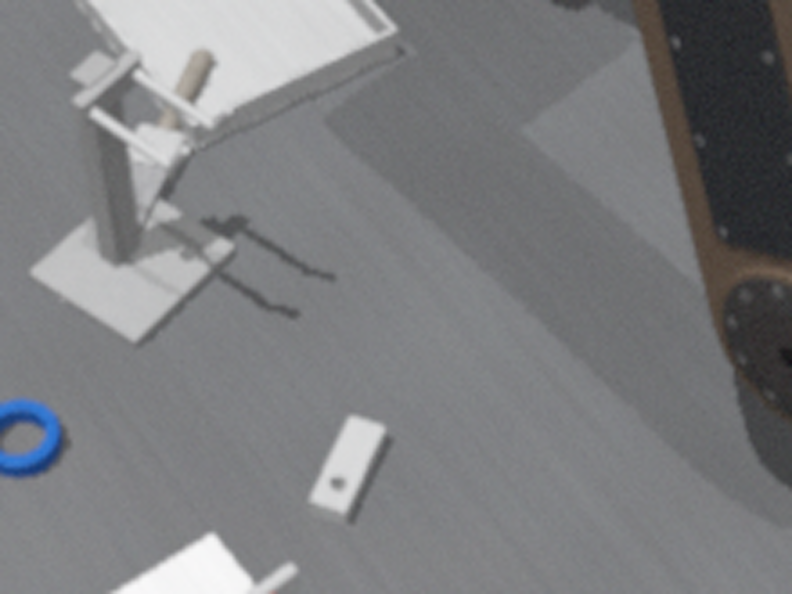

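View pics/sc2.png

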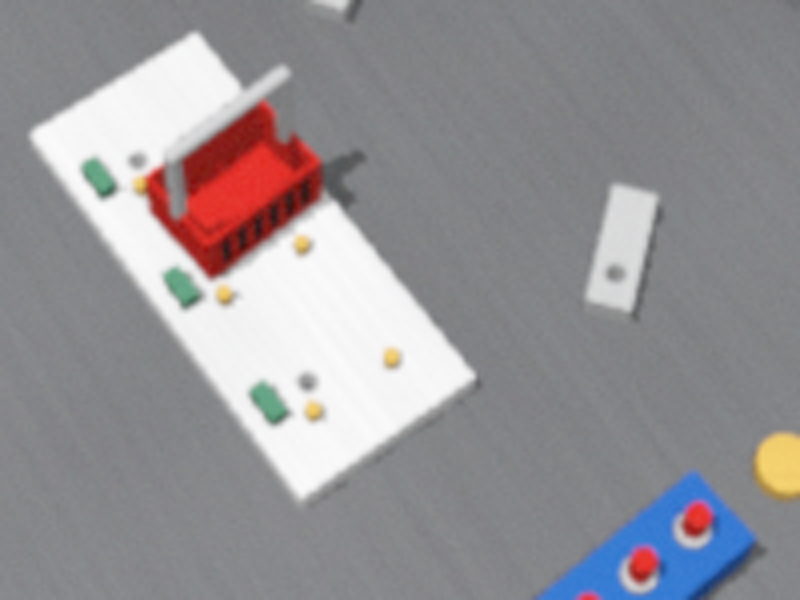

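View pics/tc.png

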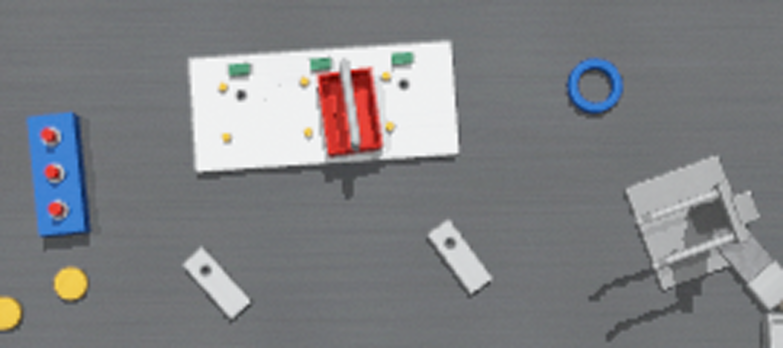

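```bash
cat > m.py <<'E'
from h import *
def comps(mask,lo,hi):
    n,l,s,c=cv2.connectedComponentsWithStats(mask.astype(np.uint8));return [(c[i],s[i],l==i) for i in range(1,n) if lo<=s[i,4]<=hi]
def masks(f):
    hsv=cv2.cvtColor(f['img'],cv2.COLOR_RGB2HSV).astype(int);h,s,v=hsv[...,0],hsv[...,1],hsv[...,2]
    return dict(red=((h<8)|(h>172))&(s>150)&(v>90),yel=(h>12)&(h<30)&(s>90)&(v>130),green=(h>55)&(h<95)&(s>80),white=(s<30)&(v>165),blue=(h>105)&(h<125)&(s>120))
E
python3 - <<'E'
from m import *
import pickle
F=pickle.load(open('F0.pkl','rb'))
def sub(n,pts,o,k):
    g=cv2.cvtColor(F[n]['img'],cv2.COLOR_RGB2GRAY)
    p=(np.array(pts,float)/k+o).astype(np.float32).reshape(-1,1,2)
    return cv2.cornerSubPix(g,p.copy(),(3,3),(-1,-1),(3,50,.01)).reshape(-1,2)
a=sub('scene',[(32,135),(195,33),(475,378),(302,500)],(190,215),4)
b=sub('top',[(451,41),(459,154),(196,172),(190,58)],(155,130),2.9)
# order: scene first = far right(y-) ; far+right, near right, near left, far left
a=a[[0,1,2,3]]
for p,q in zip(a,b): X,e=tri(F['scene'],p,F['top'],q);print('plate',p,q,X.round(4),round(e,4))
for n in F:
    m=masks(F[n])
    for k,lo,hi in(('red',8,60),('yel',4,40),('yel',60,400),('green',15,80),('white',60,500),('blue',100,2000)):
        for c,s,_ in comps(m[k],lo,hi): print(n,k,c.round(1),s[4],end='; ')
    print()
s=F['scene']['img'][85:165,190:280];t=F['top']['img'][175:240,365:440]
cv2.imwrite('pics/hook.png',cv2.cvtColor(np.hstack([cv2.resize(s,(405,360),interpolation=2),cv2.resize(t,(390,338),interpolation=2)[:338].copy() if 0 else cv2.copyMakeBorder(cv2.resize(t,(375,325),interpolation=2),0,35,0,0,0)]),cv2.COLOR_RGB2BGR))
E
```

```text
plate [196.85916 247.80945] [309.64774 143.66357] [ 0.7086 -0.1286  0.0207] 0.004
plate [238.54465 222.34569] [312.4946  182.46399] [ 0.5837 -0.1351  0.0214] 0.0031
plate [308.56284 308.58456] [222.54298 188.88837] [0.5678 0.1532 0.0177] 0.0047
plate [264.60126 339.78983] [219.7539  149.71465] [0.6941 0.1608 0.0174] 0.0047
scene red [363.9 344.4] 35; scene red [350.2 355.7] 33; scene red [336.4 367.2] 36; scene yel [33.1  5.6] 28; scene yel [48.2  3.5] 6; scene yel [54.7  8.5] 32; scene yel [109.9   2.2] 15; scene yel [114.    2.8] 4; scene yel [50.5  9. ] 6; scene yel [63.8 10.5] 4; scene yel [37.  13.2] 4; scene yel [40.5 22. ] 20; scene yel [54.4 19.2] 12; scene yel [60.  21.8] 5; scene yel [58.6 28.3] 10; scene yel [45.6 33.8] 29; scene yel [61.2 34.2] 5; scene yel [64.9 43.7] 10; scene yel [163.9  44.3] 14; scene yel [50.6 45.1] 14; scene yel [68. 51.] 6; scene yel [167.5  59.2] 6; scene yel [136.5  61.5] 4; scene yel [158.  72.] 4; scene yel [101.2  73.8] 4; scene yel [140.   77.5] 4; scene yel [79.8 81. ] 6; scene yel [105.  84.] 4; scene yel [65.7 90.9] 18; scene yel [83.8 90
[... 792 characters left out ...]
; top yel [231.5 159.5] 4; top yel [288.8 173.2] 6; top yel [260.6 175.2] 5; top yel [232.5 177. ] 6; top yel [557.7 135.2] 173; top yel [134.2 129. ] 229; top yel [178.9 227.3] 104; top yel [156.  237.4] 105; top green [293.1 149.7] 23; top green [265.1 151.6] 24; top green [236.9 153.4] 25; top white [299.6 109.2] 286; top white [126.9 124.5] 67; top white [481.6 173.6] 102; top white [313.4 218.1] 215; top white [229.5 227.1] 212; top white [420.8 227.8] 146; top white [2.000e-01 2.988e+02] 85; top white [460.4 300.3] 83; top white [ 24.8 339.2] 388; top white [ 25.3 377.4] 462; top blue [359.9 159.1] 179; top blue [175. 190.] 617; top blue [546.3 286.7] 1801; top blue [546.2 392.1] 1393;
```

View pics/hook.png

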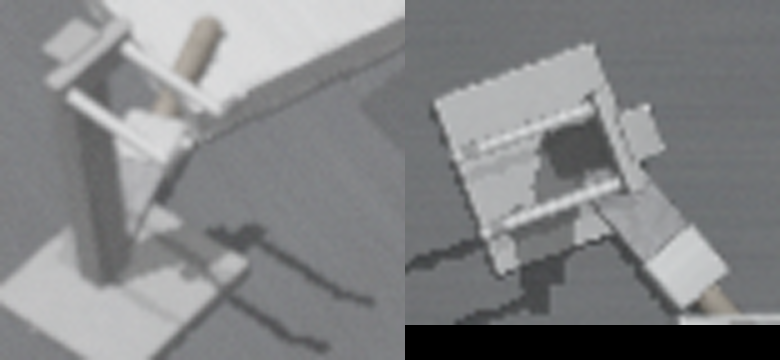

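The enlarged hook shows prong A from (70,95) to (165,150) and prong B from (125,48) to (220,108) in the scene half. In the top half they run (595,105) to (460,155) and (617,183) to (485,233). The tips point to world +y.

```bash
python3 - <<'E'
from m import *
import pickle
F=pickle.load(open('F0.pkl','rb'));S,T=F['scene'],F['top']
def t(n,p,q): X,e=tri(S,p,T,q);print(n,X.round(4),round(e,4));return X
hs=lambda x,y:(190+x/4.5,85+y/4.5); ht=lambda x,y:(365+(x-405)/5,175+y/5)
for n,p,q in(('Aroot',(70,95),(595,105)),('Atip',(165,152),(460,155)),('Broot',(125,48),(617,183)),('Btip',(220,108),(485,233)),('footNearR',(248,265),(437,103)),):
    t(n,hs(*p),ht(*q))
s2=lambda x,y:(190+x/4,215+y/4);tc=lambda x,y:(155+x/2.9,130+y/2.9)
A=t('barfar',s2(167,158),tc(345,62));B=t('barnear',s2(286,72),tc(354,146));print((A+B)/2,np.degrees(np.arctan2(*(A-B)[1::-1])),np.linalg.norm(A-B))
for p,q in(((363.9,344.4),(173.6,201.6)),((350.2,355.7),(172.5,188.8)),((336.4,367.2),(171.2,176.4))): t('pin',p,q)
for p,q in(((224.8,260.8),(287.6,155.8)),((245.9,288.3),(259.5,157.5)),((265,275.8),(260.6,175.2)),((287.1,303.9),(232.5,177)),((268,317.2),(231.5,159.5))): t('dowel',p,q)
for p,q in(((214.3,259.1),(293.1,149.7)),((234.9,286.4),(265.1,151.6)),((256.7,315.4),(236.9,153.4))): t('green',p,q)
for p,q in(((276,203.3),(313.4,218.1)),((345,276.2),(229.5,227.1))):
    t('blank',p,q)
    for f,c in((S,p),(T,q)):
        for cc,s,m in comps(masks(f)['white'],60,500):
            if np.hypot(*(cc-c))<1:
                g=cv2.convexHull(np.argwhere(m)[:,::-1].astype(np.float32)); r=cv2.minAreaRect(g);bx=cv2.boxPoints(r)
                W=np.array([onz(f,*b,.018)[:2] for b in bx]);print(W.mean(0).round(4),W.round(3).tolist())
                e=W-np.roll(W,1,0);l=np.hypot(*e.T);k=l.argmax();print('ang',np.degrees(np.arctan2(e[k,1],e[k,0])).round(1),l.round(3))
for b in ((386,331.1),(178.9,227.3)),((417.3,350),(156,237.4)),((185,196.2),(359.9,159.1)),((347.4,362.4),(175,190)): t('puck/spool/rack',*b)
E
```

```text
Aroot [ 0.5228 -0.382   0.1894] 0.0061
Atip [ 0.4993 -0.3046  0.1993] 0.0051
Broot [ 0.4788 -0.3935  0.1914] 0.003
Btip [ 0.4552 -0.3189  0.1952] 0.0066
footNearR [ 0.5059 -0.2788  0.1452] 0.0658
barfar [ 0.6688 -0.0129  0.1273] 0.0046
barnear [ 0.5824 -0.0218  0.1291] 0.0011
[ 0.62560003 -0.01733325  0.12820658] 5.832687410418176 0.08694692348460567
pin [0.5272 0.3008 0.0638] 0.0037
pin [0.5671 0.3043 0.0631] 0.004
pin [0.6061 0.3082 0.0622] 0.0035
dowel [ 0.6698 -0.0568  0.0262] 0.0038
dowel [0.6653 0.0333 0.0269] 0.0048
dowel [0.6092 0.0303 0.0258] 0.0035
dowel [0.6049 0.1198 0.0267] 0.0032
dowel [0.6605 0.1227 0.027 ] 0.0046
green [ 0.689  -0.0748  0.0265] 0.004
green [0.6843 0.015  0.0265] 0.0043
green [0.6798 0.1051 0.0274] 0.0044
blank [ 0.4698 -0.1356  0.0151] 0.0039
[ 0.4693 -0.1325] [[0.511, -0.122], [0.441, -0.17], [0.428, -0.142], [0.497, -0.095]]
ang -145.4 [0.03  0.084 0.031 0.084]
[ 0.4721 -0.1358] [[0.497, -0.101], [0.513, -0.125], [0.447, -0.17], [0.431, -0.147]]
ang -145.2 [0.08  0.029 0.08  0.029]
blank [0.4457 0.1324 0.0166] 0.0044
[0.4447 0.1341] [[0.485, 0.151], [0.424, 0.096], [0.404, 0.118], [0.466, 0.172]]
ang -138.2 [0.029 0.082 0.03  0.082]
[0.4477 0.1311] [[0.468, 0.168], [0.487, 0.147], [0.427, 0.094], [0.409, 0.115]]
ang -138.5 [0.079 0.028 0.08  0.028]
puck/spool/rack [0.4483 0.2937 0.0118] 0.0037
puck/spool/rack [0.4174 0.3667 0.012 ] 0.0039
puck/spool/rack [ 0.6577 -0.2908  0.0069] 0.0045
puck/spool/rack [0.5675 0.3046 0.0166] 0.0031
```

Request:
jog_arm:
  series:
    - [0, 0, 5.7, 0, 0, -60, 0]
    - [0, 0, 5.7, 0, 0, -60, 0]
    - [0, 0, 0, 38.2, -40.9, 0, 0]
    - [0, 0, 0, 38.2, -40.9, 0, 0]
    - [0, 0, 0, 38.2, -40.9, 0, 0]

```text
time_s: 0.72
eef_pos: [0.2874, -0.4617, 0.3344]
tcp_rot: [-0.0, 0.999, 0.051, -0.0]
force: [0.5, 0.3, -0.3]
grip_width: 1.003
grip_force: 0.0
```

Request:
jog_arm:
  series:
    - [0, 0, 0, 38.2, -40.9, 0, 0]
    - [0, 0, 0, 38.2, -40.9, 0, 0]
    - [0, 0, 0, 38.2, -40.9, 0, 0]
    - [0, 0, 0, 38.2, -40.9, 0, 0]
    - [0, 0, 0, 38.2, -40.9, 0, 0]

```text
time_s: 1.35
eef_pos: [0.4567, -0.2387, 0.3345]
tcp_rot: [-0.0, 0.999, 0.051, -0.0]
force: [-0.1, -0.1, -0.4]
grip_width: 1.004
grip_force: 0.0
```

Request:
jog_arm:
  series:
    - [0, 0, 0, 38.2, -40.9, 0, 0]
    - [0, 0, 0, 38.2, -40.9, 0, 0]
    - [0, 0, 0, 38.2, -40.9, 0, 0]
    - [0, 0, 0, 38.2, -40.9, 0, 0]
    - [0, 0, 0, 38.2, -40.9, 0, 0]

```text
time_s: 1.98
eef_pos: [0.626, -0.0158, 0.3343]
tcp_rot: [0.0, 0.999, 0.051, -0.0]
force: [-0.3, 0.3, 0.3]
grip_width: 1.003
grip_force: 0.0
```

```bash
cat > go.py <<'E'
import sys
from h import *
from scipy.spatial.transform import Rotation as Ro
s=env.state();p=s['eef_pos'];q=s['tcp_rot'];R=Ro.from_quat(q[[1,2,3,0]])
yaw=np.degrees(np.arctan2(*R.as_matrix()[1::-1,0]))
print('t',round(s['time_s'],2),'p',(p*1000).round(1),'yaw',yaw.round(2),'F',s['force'].round(1),'w',round(s['grip_width']*95,1),'tilt',np.degrees(np.arccos(-R.as_matrix()[2,2])).round(2))
# args: x y z yaw (mm,deg), prints turn (tool rotvec) then shift in the turned tool frame
a=[float(v) for v in sys.argv[1:]]
for i in range(0,len(a),4):
    c,sn=np.cos(np.radians(a[i+3])),np.sin(np.radians(a[i+3]))
    Rt=Ro.from_matrix(np.array([[c,sn,0],[sn,-c,0],[0,0,-1]]))
    d=np.array(a[i:i+3])-p*1000
    print('turn',np.degrees((R.inv()*Rt).as_rotvec()).round(2),'shift after turn',Rt.inv().apply(d).round(1)); p=np.array(a[i:i+3])/1000;R=Rt
E
python3 go.py 625.6 -17.3 116 5.8
```

```text
t 1.98 p [626.  -15.8 334.3] yaw 5.84 F [-0.3  0.3  0.3] w 95.2 tilt 0.03
turn [0.   0.03 0.04] shift after turn [ -0.5   1.4 218.3]
```

Request:
jog_arm:
  series:
    - [0, 0, 0, -0.5, 1.5, 58, 0]
    - [0, 0, 0, 0, 0, 58, 0]
    - [0, 0, 0, 0, 0, 55, 0]
    - [0, 0, 0, 0, 0, 35, 0]
    - [0, 0, 0, 0, 0, 12, 0]

```text
time_s: 2.6
eef_pos: [0.624, -0.019, 0.1144]
tcp_rot: [-0.0, 0.999, 0.051, -0.002]
force: [-0.6, 0.3, 0.5]
grip_width: 0.995
grip_force: 0.0
```

Request:
jog_arm:
  series:
    - [0, 0, 0, 0, 0, 0, 1]
    - [0, 0, 0, 0, 0, 0, 1]
    - [0, 0, 0, 0, 0, 0, 1]
    - [0, 0, 0, 0, 0, 0, 1]
    - [0, 0, 0, 0, 0, 0, 1]

```text
time_s: 3.22
eef_pos: [0.6249, -0.0191, 0.117]
tcp_rot: [0.0, 0.999, 0.051, 0.0]
force: [0.6, -0.7, -0.1]
grip_width: 0.526
grip_force: 0.0
```

```bash
python3 go.py 490 -240 260 17
```

```text
t 3.23 p [624.9 -19.1 117. ] yaw 5.84 F [ 0.6 -0.7 -0.1] w 50.0 tilt 0.04
turn [  0.02  -0.03 -11.16] shift after turn [-193.6  171.8 -143. ]
```

Request:
jog_arm:
  series:
    - [0, 0, 0, 0, 0, 0, 1]
    - [0, 0, 0, 0, 0, 0, 1]
    - [0, 0, 0, 0, 0, 0, 1]
    - [0, 0, 0, 0, 0, 0, 1]
    - [0, 0, 0, 0, 0, 0, 1]

```text
time_s: 3.85
eef_pos: [0.6247, -0.0191, 0.1165]
tcp_rot: [0.0, 0.999, 0.051, -0.0]
force: [0.1, 0.7, -0.1]
grip_width: 0.097
grip_force: 30.0
```

Request:
jog_arm:
  series:
    - [0, 0, 0, 0, 0, 0, 1]
    - [0, 0, 0, 0, 0, -4, 1]
    - [0, 0, 0, 0, 0, -12, 1]
    - [0, 0, 0, 0, 0, -20, 1]
    - [0, 0, 0, 0, 0, -20, 1]

```text
time_s: 4.47
eef_pos: [0.6249, -0.0191, 0.174]
tcp_rot: [0.0, 0.999, 0.051, 0.0]
force: [-0.3, 0.0, -1.8]
grip_width: 0.094
grip_force: 29.9
```

```bash
python3 go.py 500 -200 270 17; python3 - <<'E'
from m import *
import pickle
f=grab_frame('scene');save(f,'lift.png');pickle.dump(f,open('lift.pkl','wb'))
E
```

```text
t 4.47 p [624.9 -19.1 174. ] yaw 5.83 F [-0.3  0.  -1.8] w 8.9 tilt 0.03
turn [  0.02  -0.03 -11.17] shift after turn [-172.4  136.5  -96. ]
```

View pics/lift.png

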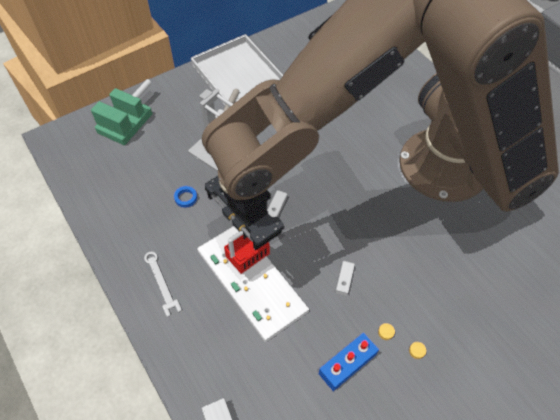

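The basket is lifted clear at (245,248), hanging from the gripper, with 1.8 N on the wrist. I will bring it in from the prong-tip side, with the bar just above the tips and the box below the prongs.

```bash
python3 go.py 441 -193 216 17 485 -336 216 17 485 -336 178 17
```

```text
t 4.53 p [625.9 -19.2 176.8] yaw 5.84 F [1.4 0.2 1.7] w 9.5 tilt 0.25
turn [  0.09  -0.24 -11.16] shift after turn [-227.7  112.1  -39.2]
turn [0. 0. 0.] shift after turn [  0.3 149.6   0. ]
turn [0. 0. 0.] shift after turn [ 0.  0. 38.]
```

Request:
jog_arm:
  series:
    - [0, 0, -3, 0, 0, -15, 1]
    - [0, 0, -4, 0, 0, -15, 1]
    - [0, 0, -4.2, 0, 0, -12, 1]
    - [0, 0, 0, -20, 10, 0, 1]
    - [0, 0, 0, -38, 18.5, 0, 1]

```text
time_s: 5.15
eef_pos: [0.5776, -0.0632, 0.2147]
tcp_rot: [0.0, 0.989, 0.149, 0.0]
force: [-0.1, -0.3, -0.7]
grip_width: 0.099
grip_force: 29.9
```

Request:
jog_arm:
  series:
    - [0, 0, 0, -43, 21.5, 0, 1]
    - [0, 0, 0, -43, 21.5, 0, 1]
    - [0, 0, 0, -40, 20, 0, 1]
    - [0, 0, 0, -28, 14, 0, 1]
    - [0, 0, 0, -15.5, 6, 0, 1]

```text
time_s: 5.78
eef_pos: [0.4391, -0.1932, 0.215]
tcp_rot: [0.0, 0.989, 0.147, 0.0]
force: [-0.2, 0.5, -1.9]
grip_width: 0.097
grip_force: 29.9
```

```bash
python3 go.py  485 -336 216 17 485 -336 178 17; python3 - <<'E'
from m import *
f=grab_frame('scene');g=grab_frame('top')
a=cv2.resize(f['img'][70:220,150:350],(800,600),interpolation=2)[:,:400+400]
b=cv2.resize(g['img'][140:260,330:450],(400,400),interpolation=2)
c=cv2.resize(f['img'][70:220,150:283],(400,451),interpolation=2)
o=np.zeros((451,800,3),np.uint8);o[:,:400]=c;o[:400,400:]=b
cv2.imwrite('pics/pre.png',o[...,::-1])
E
```

```text
t 5.78 p [ 439.1 -193.2  215. ] yaw 16.96 F [-0.2  0.5 -1.9] w 9.2 tilt 0.05
turn [ 0.04 -0.03 -0.04] shift after turn [  2.1 150.   -1. ]
turn [0. 0. 0.] shift after turn [ 0.  0. 38.]
```

View pics/pre.png

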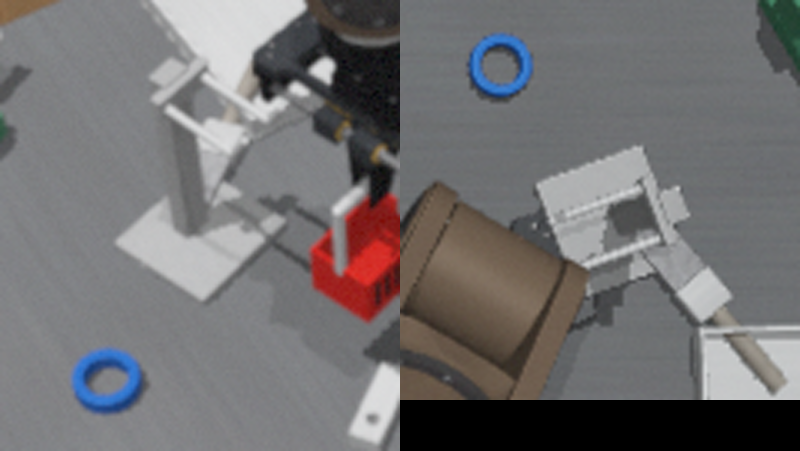

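The basket hangs level at (360,250) in the left half, ahead of the prong tips at (265,115) and (240,140). The way in is clear.

Request:
jog_arm:
  series:
    - [0, 0, 0, 2, 20, -1, 1]
    - [0, 0, 0, 0, 30, 0, 1]
    - [0, 0, 0, 0, 30, 0, 1]
    - [0, 0, 0, 0, 20, 0, 1]
    - [0, 0, 0, 0, 0, 0, 1]

```text
time_s: 6.5
eef_pos: [0.4718, -0.2882, 0.2151]
tcp_rot: [-0.0, 0.989, 0.148, -0.0]
force: [0.2, 0.1, -0.6]
grip_width: 0.098
grip_force: 29.9
```

```bash
python3 go.py  485 -336 216 17 485 -336 178 17; python3 - <<'E'
from m import *
f=grab_frame('scene')
cv2.imwrite('pics/pre2.png',cv2.resize(f['img'][80:180,180:310],(780,600),interpolation=2)[...,::-1])
E
```

```text
t 6.5 p [ 471.8 -288.2  215.1] yaw 17.0 F [ 0.2  0.1 -0.6] w 9.3 tilt 0.02
turn [-0.02  0.01 -0.  ] shift after turn [-1.4 49.6 -0.9]
turn [0. 0. 0.] shift after turn [ 0.  0. 38.]
```

View pics/pre2.png

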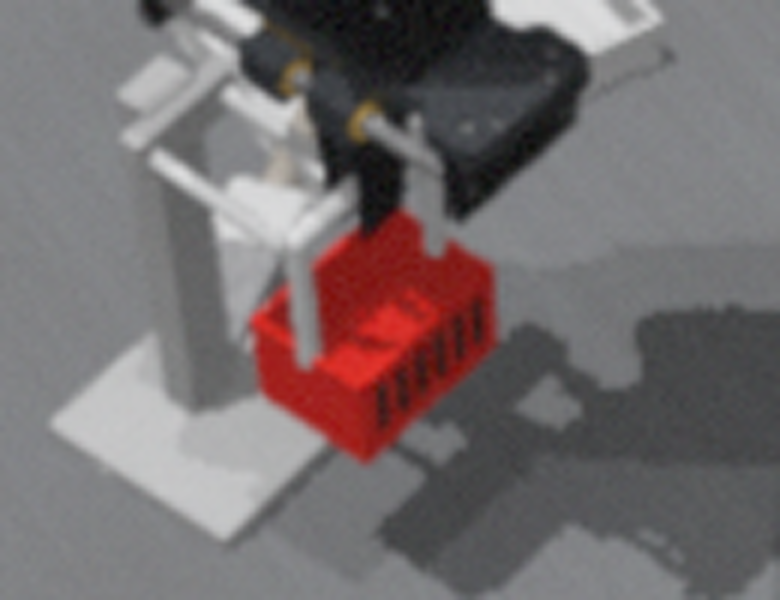

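The near leg (300,300) sits outboard of prong A, and the bar is above the prong. The numbers put the bar 1.4 mm off the prongs' centre, so I go on in and lower it.

Request:
jog_arm:
  series:
    - [0, 0, 0, -1.4, 15, 0, 1]
    - [0, 0, 0, 0, 20, 0, 1]
    - [0, 0, 0, 0, 15, 0, 1]
    - [0, 0, 0, 0, 0, 12, 1]
    - [0, 0, 0, 0, 0, 8, 1]

```text
time_s: 7.18
eef_pos: [0.484, -0.3352, 0.1943]
tcp_rot: [-0.001, 0.989, 0.148, -0.001]
force: [0.0, 0.1, -1.7]
grip_width: 0.097
grip_force: 29.9
```

Request:
jog_arm:
  series:
    - [0, 0, 0, 0, 0, 5, 1]
    - [0, 0, 0, 0, 0, 4, 1]
    - [0, 0, 0, 0, 0, 3, 1]
    - [0, 0, 0, 0, 0, 1, 1]
    - [0, 0, 0, 0, 0, 0, 1]

```text
time_s: 7.8
eef_pos: [0.4845, -0.3356, 0.1827]
tcp_rot: [0.0, 0.989, 0.148, 0.0]
force: [0.3, -0.5, -1.5]
grip_width: 0.097
grip_force: 29.9
```

Request:
jog_arm:
  series:
    - [0, 0, 0, 0, 0, 0.7, 1]
    - [0, 0, 0, 0, 0, 0.7, 1]
    - [0, 0, 0, 0, 0, 0.4, 1]
    - [0, 0, 0, 0, 0, 0, 1]
    - [0, 0, 0, 0, 0, 0, 1]

```text
time_s: 8.43
eef_pos: [0.4846, -0.3356, 0.1815]
tcp_rot: [0.0, 0.989, 0.148, 0.0]
force: [-1.9, 0.1, 4.5]
grip_width: 0.096
grip_force: 29.9
```

Request:
jog_arm:
  series:
    - [0, 0, 0, 0, 0, 0, 0.75]
    - [0, 0, 0, 0, 0, 0, 0.75]
    - [0, 0, 0, 0, 0, 0, 0.75]
    - [0, 0, 0, 0, 0, 0, 0.75]
    - [0, 0, 0, 0, 0, 0, 0.75]

```text
time_s: 9.05
eef_pos: [0.4845, -0.3356, 0.1808]
tcp_rot: [0.0, 0.989, 0.148, -0.0]
force: [0.1, 0.0, 0.2]
grip_width: 0.249
grip_force: 0.0
```

Request:
jog_arm:
  series:
    - [0, 0, 0, 0, 0, -10, 0.75]
    - [0, 0, 0, 0, 0, -20, 0.75]
    - [0, 0, 0, 0, 0, -40, 0.75]
    - [0, 0, 0, 0, 0, -60, 0.4]
    - [0, 0, 0, -30, -45, 0, 0.4]

```text
time_s: 9.68
eef_pos: [0.4448, -0.3034, 0.3156]
tcp_rot: [0.004, 0.989, 0.148, 0.003]
force: [-0.4, 0.2, -0.5]
grip_width: 0.406
grip_force: 0.0
```

```bash
python3 go.py 470 -135 250 17; python3 - <<'E'
from m import *
f=grab_frame('scene')
cv2.imwrite('pics/hung.png',cv2.resize(f['img'][60:260,120:387],(800,600),interpolation=2)[...,::-1])
E
```

```text
t 9.68 p [ 444.8 -303.4  315.6] yaw 17.02 F [-0.4  0.2 -0.5] w 38.5 tilt 0.56
turn [ 0.48 -0.29  0.02] shift after turn [  73.3 -153.7   65.6]
```

View pics/hung.png

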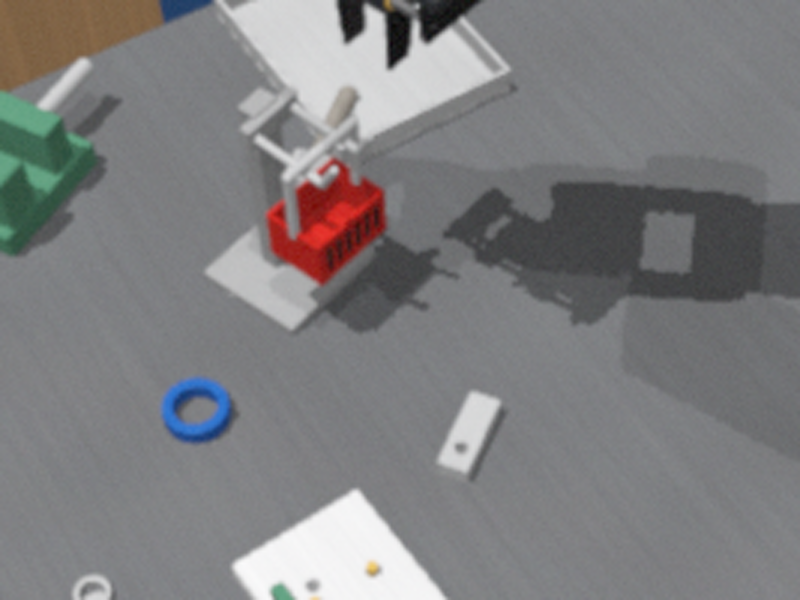

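The basket hangs by its handle across both prongs at (325,170). The blank's hole end is at (460,447), towards the fixture. I remeasure the blanks and the now open plate.

```bash
cat > meas.py <<'E'
from m import *
S,T=grab_frame('scene'),grab_frame('top')
def box(f,m):
    g=cv2.findContours(cv2.resize(m.astype(np.uint8)*255,None,fx=4,fy=4,interpolation=1)//128,0,1)[0]
    return cv2.boxPoints(cv2.minAreaRect(max(g,key=cv2.contourArea)))/4-.375
def blanks(f):
    out=[]
    for c,s,m in comps(masks(f)['white'],150,450):
        P=onz(f,*c,.018)[:2]
        if not(.35<P[0]<.58 and -.25<P[1]<.28):continue
        W=np.array([onz(f,*b,.018)[:2] for b in box(f,m)]);e=W-np.roll(W,1,0);l=np.hypot(*e.T);k=l.argmax()
        out.append((c,P.round(4),np.degrees(np.arctan2(e[k,1],e[k,0])).round(1)%180,sorted(l.round(3))[::2]))
    return out
a,b=blanks(S),blanks(T)
for i in a:
    for j in b:
        if np.hypot(*(i[1]-j[1]))<.02: X,e=tri(S,i[0],T,j[0]);print('blank',X.round(4),round(e,4),'S',i[1:],'T',j[1:])
for n,f,k in(('S',S,a),('T',T,b)):
    print(n,len(k),[(c.round(1).tolist(),onz(f,*c,.032)[:2].round(4).tolist()) for c,s,_ in comps(masks(f)['green'],10,60) if .6<onz(f,*c,.03)[0]<.75 and abs(onz(f,*c,.03)[1])<.2])
E
python3 meas.py; python3 go.py 470 -135.5 120 34.7 470 -135.5 4 34.7
```

```text
blank [ 0.47   -0.1356  0.0151] 0.0043 S (array([ 0.4694, -0.1326]), np.float64(34.599999999999994), [np.float64(0.032), np.float64(0.086)]) T (array([ 0.4716, -0.1368]), np.float64(34.80000000000001), [np.float64(0.03), np.float64(0.082)])
blank [0.4458 0.1324 0.0165] 0.0044 S (array([0.4448, 0.1344]), np.float64(41.599999999999994), [np.float64(0.03), np.float64(0.084)]) T (array([0.4473, 0.1308]), np.float64(41.5), [np.float64(0.03), np.float64(0.082)])
S 2 [([214.2, 259.0], [0.6886, -0.0709]), ([234.8, 286.3], [0.6836, 0.0184]), ([256.6, 315.3], [0.6791, 0.1079])]
T 2 [([293.1, 149.7], [0.6898, -0.0758]), ([265.1, 151.6], [0.6851, 0.0135]), ([236.9, 153.4], [0.6807, 0.1034])]
t 9.82 p [ 441.5 -300.2  312.4] yaw 17.05 F [ 0.2 -0.3  0.7] w 50.2 tilt 0.1
turn [  0.09  -0.03 -17.65] shift after turn [ 117.2 -119.2  192.4]
turn [0. 0. 0.] shift after turn [  0.   0. 116.]
```

Request:
jog_arm:
  series:
    - [0, 0, -8.8, 0, 0, 0, 0.35]
    - [0, 0, -8.85, 0, 0, 0, 0.35]
    - [0, 0, 0, 39, -39.7, 0, 0.35]
    - [0, 0, 0, 39, -39.7, 0, 0.35]
    - [0, 0, 0, 39.2, -39.7, 40, 0.35]

```text
time_s: 10.45
eef_pos: [0.4722, -0.1408, 0.2759]
tcp_rot: [0.002, 0.955, 0.298, 0.002]
force: [0.5, 0.8, -0.9]
grip_width: 0.647
grip_force: 0.0
```

Request:
jog_arm:
  series:
    - [0, 0, 0, 0, 0, 55, 0.35]
    - [0, 0, 0, 0, 0, 55, 0.35]
    - [0, 0, 0, 0, 0, 42, 0.35]
    - [0, 0, 0, 0, 0, 0, 0.35]
    - [0, 0, 0, 0, 0, 0, 0.35]

```text
time_s: 11.08
eef_pos: [0.4714, -0.1421, 0.1237]
tcp_rot: [0.001, 0.955, 0.298, 0.001]
force: [0.5, -0.4, 0.1]
grip_width: 0.651
grip_force: 0.0
```

```bash
python3 go.py 470 -135.5 4 34.7
```

```text
t 11.07 p [ 471.4 -142.1  123.7] yaw 34.68 F [ 0.5 -0.4  0.1] w 61.9 tilt 0.09
turn [ 0.08 -0.04 -0.02] shift after turn [  2.6  -6.3 119.7]
```

Request:
jog_arm:
  series:
    - [0, 0, 0, 2.6, -6.3, 30, 0.35]
    - [0, 0, 0, 0, 0, 45, 0.35]
    - [0, 0, 0, 0, 0, 30, 0.35]
    - [0, 0, 0, 0, 0, 14, 0.35]
    - [0, 0, 0, 0, 0, 0, 0.35]

```text
time_s: 11.7
eef_pos: [0.4695, -0.1353, 0.004]
tcp_rot: [0.0, 0.955, 0.298, 0.0]
force: [-0.7, 0.2, 0.7]
grip_width: 0.645
grip_force: 0.0
```

Request:
jog_arm:
  series:
    - [0, 0, 0, 0, 0, 0, 1]
    - [0, 0, 0, 0, 0, 0, 1]
    - [0, 0, 0, 0, 0, 0, 1]
    - [0, 0, 0, 0, 0, 0, 1]
    - [0, 0, 0, 0, 0, 0, 1]

```text
time_s: 12.32
eef_pos: [0.469, -0.135, 0.0037]
tcp_rot: [0.0, 0.955, 0.298, 0.0]
force: [-0.2, -0.4, 5.9]
grip_width: 0.292
grip_force: 30.0
```

Request:
jog_arm:
  series:
    - [0, 0, 0, 0, 0, 0, 1]
    - [0, 0, 0, 0, 0, -10, 1]
    - [0, 0, 0, 0, 0, -30, 1]
    - [0, 0, 0, 0, 0, -30, 1]
    - [0, 0, 0, 0, 0, -10, 1]

```text
time_s: 12.95
eef_pos: [0.4693, -0.1351, 0.0849]
tcp_rot: [0.001, 0.955, 0.298, 0.001]
force: [-0.2, 1.2, -4.1]
grip_width: 0.289
grip_force: 30.0
```

```bash
python3 go.py 626 -83 84 3 626 -83 24 3
```

```text
t 12.95 p [ 469.3 -135.1   84.9] yaw 34.69 F [-0.2  1.2 -4.1] w 27.5 tilt 0.13
turn [ 0.09 -0.09 31.69] shift after turn [159.2 -43.8   0.9]
turn [0. 0. 0.] shift after turn [ 0.  0. 60.]
```

Request:
jog_arm:
  series:
    - [0, 0, 10.5, 0, 0, 0, 1]
    - [0, 0, 10.6, 0, 0, 0, 1]
    - [0, 0, 10.6, 0, 0, 0, 1]
    - [0, 0, 0, 35, -9, 0, 1]
    - [0, 0, 0, 45, -11.5, 0, 1]

```text
time_s: 13.58
eef_pos: [0.548, -0.1102, 0.0829]
tcp_rot: [-0.0, 1.0, 0.025, -0.001]
force: [0.5, -0.5, -3.8]
grip_width: 0.294
grip_force: 30.0
```

Request:
jog_arm:
  series:
    - [0, 0, 0, 45, -11.5, 0, 1]
    - [0, 0, 0, 30, -7, 0, 1]
    - [0, 0, 0, 13.5, -3.7, 0, 1]
    - [0, 0, 0, 0, 0, 0, 1]
    - [0, 0, 0, 0, 0, 0, 1]

```text
time_s: 14.2
eef_pos: [0.6338, -0.0838, 0.0831]
tcp_rot: [-0.0, 1.0, 0.026, -0.001]
force: [0.0, 0.1, -3.1]
grip_width: 0.291
grip_force: 30.0
```

```bash
python3 go.py 635.4 -83.6 24.5 3
```

```text
t 14.2 p [633.8 -83.8  83.1] yaw 2.97 F [ 0.   0.1 -3.1] w 27.6 tilt 0.07
turn [-0.01  0.07 -0.03] shift after turn [ 1.6 -0.1 58.6]
```

Request:
jog_arm:
  series:
    - [0, 0, 0, 1.6, 0, 25, 1]
    - [0, 0, 0, 0, 0, 22, 1]
    - [0, 0, 0, 0, 0, 9, 1]
    - [0, 0, 0, 0, 0, 2, 1]
    - [0, 0, 0, 0, 0, 0.5, 1]

```text
time_s: 14.82
eef_pos: [0.6368, -0.0837, 0.0256]
tcp_rot: [0.0, 1.0, 0.026, 0.0]
force: [0.2, -0.5, -2.7]
grip_width: 0.291
grip_force: 30.0
```

Request:
jog_arm:
  series:
    - [0, 0, 0, 0, 0, 0.8, 1]
    - [0, 0, 0, 0, 0, 0.6, 1]
    - [0, 0, 0, 0, 0, 0.4, 1]
    - [0, 0, 0, 0, 0, 0, 1]
    - [0, 0, 0, 0, 0, 0, 1]

```text
time_s: 15.45
eef_pos: [0.6367, -0.0835, 0.0237]
tcp_rot: [0.0, 1.0, 0.026, 0.0]
force: [-2.8, 1.1, 6.3]
grip_width: 0.292
grip_force: 30.0
```

Request:
jog_arm:
  series:
    - [0, 0, 0, 2, 0, -0.3, 1]
    - [0, 0, 0, 1.5, 0, 0, 1]
    - [0, 0, 0, 0.8, 0, 0, 1]
    - [0, 0, 0, 0.7, 0, 0, 1]
    - [0, 0, 0, 0, 0, 0, 1]

```text
time_s: 16.08
eef_pos: [0.6411, -0.0832, 0.0237]
tcp_rot: [0.0, 1.0, 0.026, -0.0]
force: [-6.1, -0.1, 8.1]
grip_width: 0.294
grip_force: 30.0
```

Request:
jog_arm:
  series:
    - [0, 0, 0, 0.6, 0, 0, 1]
    - [0, 0, 0, 0.4, 0, 0, 1]
    - [0, 0, 0, 0, 0, 0, 1]
    - [0, 0, 0, 0, 0, 0, 1]
    - [0, 0, 0, 0, 0, 0, 1]

```text
time_s: 16.7
eef_pos: [0.6421, -0.0832, 0.0237]
tcp_rot: [0.0, 1.0, 0.026, -0.0]
force: [-5.4, 0.0, 6.7]
grip_width: 0.292
grip_force: 30.0
```

Request:
jog_arm:
  series:
    - [0, 0, 0, 0.6, 0, 0, 1]
    - [0, 0, 0, 0.6, 0, 0, 1]
    - [0, 0, 0, 0, 0, 0, 1]
    - [0, 0, 0, 0, 0, 0, 1]
    - [0, 0, 0, 0, 0, 0, 1]

```text
time_s: 17.32
eef_pos: [0.6425, -0.0832, 0.0237]
tcp_rot: [-0.0, 1.0, 0.026, -0.001]
force: [-10.2, -0.9, 9.3]
grip_width: 0.292
grip_force: 30.0
```

Request:
jog_arm:
  series:
    - [0, 0, 0, 0.6, 0, 0, 1]
    - [0, 0, 0, 0.4, 0, 0, 1]
    - [0, 0, 0, 0, 0, 0, 1]
    - [0, 0, 0, 0, 0, 0, 1]
    - [0, 0, 0, 0, 0, 0, 1]

```text
time_s: 17.95
eef_pos: [0.6426, -0.0831, 0.0237]
tcp_rot: [-0.0, 1.0, 0.026, -0.002]
force: [-14.5, -1.4, 12.3]
grip_width: 0.294
grip_force: 30.0
```

Request:
jog_arm:
  series:
    - [0, 0, 0, -0.9, 0, -0.2, 1]
    - [0, 0, 0, 0, -2, 0, 1]
    - [0, 0, 0, 0, -1.5, 0, 1]
    - [0, 0, 0, 0, -1, 0, 1]
    - [0, 0, 0, 0, 0, 0, 1]

```text
time_s: 18.58
eef_pos: [0.6424, -0.0802, 0.0237]
tcp_rot: [0.001, 1.0, 0.026, -0.001]
force: [-9.8, -11.8, 6.6]
grip_width: 0.29
grip_force: 30.0
```

Request:
jog_arm:
  series:
    - [0, 0, 0, 0, -0.8, 0, 1]
    - [0, 0, 0, 0, -0.5, 0, 1]
    - [0, 0, 0, 0, -0.3, 0, 1]
    - [0, 0, 0, 0, 0, 0, 1]
    - [0, 0, 0, 0, 0, 0, 1]

```text
time_s: 19.2
eef_pos: [0.6424, -0.0787, 0.0237]
tcp_rot: [0.001, 1.0, 0.026, -0.001]
force: [-9.7, -12.9, 5.9]
grip_width: 0.29
grip_force: 30.0
```

Request:
jog_arm:
  series:
    - [0, 0, 0, -0.3, -0.6, -0.3, 1]
    - [0, 0, 0, 0, -0.6, 0, 1]
    - [0, 0, 0, 0, 0, 0, 1]
    - [0, 0, 0, 0, 0, 0, 1]
    - [0, 0, 0, 0, 0, 0, 1]

```text
time_s: 19.82
eef_pos: [0.6423, -0.0781, 0.0238]
tcp_rot: [0.001, 1.0, 0.026, -0.001]
force: [-7.8, -15.8, 1.9]
grip_width: 0.292
grip_force: 30.0
```

Request:
jog_arm:
  series:
    - [0, 0, 0, 0, -0.6, 0, 1]
    - [0, 0, 0, 0, -0.4, 0, 1]
    - [0, 0, 0, 0, 0, 0, 1]
    - [0, 0, 0, 0, 0, 0, 1]
    - [0, 0, 0, 0, 0, 0, 1]

```text
time_s: 20.45
eef_pos: [0.6423, -0.0781, 0.0238]
tcp_rot: [0.002, 1.0, 0.026, -0.001]
force: [-8.4, -21.4, 2.8]
grip_width: 0.293
grip_force: 30.0
```

Request:
jog_arm:
  series:
    - [0, 0, 0, 0, 1.3, 0, 1]
    - [0, 0, 0, 0, 0, 0, 0.6]
    - [0, 0, 0, 0, 0, 0, 0.6]
    - [0, 0, 0, 0, 0, 0, 0.6]
    - [0, 0, 0, 0, -3, 0, 0.6]

```text
time_s: 21.08
eef_pos: [0.6432, -0.073, 0.0239]
tcp_rot: [0.0, 1.0, 0.026, 0.0]
force: [-0.5, -15.3, 1.4]
grip_width: 0.398
grip_force: 8.5
```

Request:
jog_arm:
  series:
    - [0, 0, 0, 0, -1, 0, 0.6]
    - [0, 0, 0, 0, -1, 0, 0.6]
    - [0, 0, 0, 0, -0.5, 0, 0.6]
    - [0, 0, 0, 0, 0, 0, 0.6]
    - [0, 0, 0, 0, 0, 0, 0.6]

```text
time_s: 21.7
eef_pos: [0.6432, -0.0729, 0.0241]
tcp_rot: [0.001, 1.0, 0.026, 0.0]
force: [-1.3, -16.6, -0.4]
grip_width: 0.4
grip_force: 8.2
```

Request:
jog_arm:
  series:
    - [0, 0, 0, 0, 3, 0, 0.6]
    - [0, 0, 0, 0, 5, 0, 0.6]
    - [0, 0, 0, 0, 0, -15, 0.6]
    - [0, 0, 0, 0, 0, -20, 0.6]
    - [0, 0, 0, -30, 0, 0, 1]

```text
time_s: 22.32
eef_pos: [0.6152, -0.0802, 0.0617]
tcp_rot: [0.001, 1.0, 0.026, 0.003]
force: [-0.4, 0.0, -0.8]
grip_width: 0.343
grip_force: 0.0
```

Request:
jog_arm:
  series:
    - [0, 0, 0, -35, 0, 0, 1]
    - [0, 0, 0, 0, 0, 0, 1]
    - [0, 0, 0, 0, 0, 15, 1]
    - [0, 0, 0, 0, 0, 15, 1]
    - [0, 0, 0, 0, 0, 0, 1]

```text
time_s: 22.95
eef_pos: [0.578, -0.0817, 0.027]
tcp_rot: [-0.0, 1.0, 0.026, -0.001]
force: [-0.5, -0.1, -0.8]
grip_width: 0.002
grip_force: 0.0
```

```bash
python3 go.py 590 -80.5 28 3; python3 meas.py
```

```text
t 22.95 p [578.  -81.7  27. ] yaw 3.0 F [-0.5 -0.1 -0.8] w 0.2 tilt 0.16
turn [-0.05  0.16 -0.  ] shift after turn [12.  -0.6 -1. ]
S 1 [([214.2, 259.0], [0.6884, -0.0711]), ([234.8, 286.4], [0.6838, 0.0187]), ([256.7, 315.4], [0.6792, 0.1082])]
T 0 [([293.2, 149.2], [0.6915, -0.076]), ([265.1, 151.6], [0.6851, 0.0135]), ([236.9, 153.4], [0.6809, 0.1035])]
```

Request:
jog_arm:
  series:
    - [0, 0, 0, 6, 0, 0, 1]
    - [0, 0, 0, 4, 0, 0, 1]
    - [0, 0, 0, 2, 0, 0, 1]
    - [0, 0, 0, 1, 0, 0, 1]
    - [0, 0, 0, 0, 0, 0, 1]

```text
time_s: 23.68
eef_pos: [0.5899, -0.0813, 0.0291]
tcp_rot: [-0.0, 1.0, 0.026, -0.002]
force: [-8.2, -2.2, 7.5]
grip_width: 0.005
grip_force: 4.2
```

Request:
jog_arm:
  series:
    - [0, 0, 0, 0.8, 0, 0, 1]
    - [0, 0, 0, 0.6, 0, 0, 1]
    - [0, 0, 0, 0.6, 0, 0, 1]
    - [0, 0, 0, 0, 0, 0, 1]
    - [0, 0, 0, 0, 0, 0, 1]

```text
time_s: 24.3
eef_pos: [0.5901, -0.0813, 0.029]
tcp_rot: [-0.0, 1.0, 0.026, -0.004]
force: [-17.2, -3.6, 12.2]
grip_width: 0.005
grip_force: 8.7
```

Request:
jog_arm:
  series:
    - [0, 0, 0, -8, 0, 0, 1]
    - [0, 0, -10, 0, 0, -40, 0.75]
    - [0, 0, -10, 0, 0, -60, 0.75]
    - [0, 0, -10, 0, 0, -30, 0.75]
    - [0, 0, -10, 0, 0, 0, 0.75]

```text
time_s: 24.92
eef_pos: [0.5865, -0.0818, 0.1618]
tcp_rot: [0.002, 0.929, 0.369, 0.002]
force: [0.1, -0.3, -0.5]
grip_width: 0.247
grip_force: 0.0
```

Request:
jog_arm:
  series:
    - [0, 0, -10.4, 0, 0, 0, 0.75]
    - [0, 0, -10.4, 0, 0, 0, 0.75]
    - [0, 0, -10.4, 0, 0, 0, 0.75]
    - [0, 0, -10.4, 0, 0, 0, 0.75]
    - [0, 0, -10.4, 0, 0, 0, 0.75]

```text
time_s: 25.55
eef_pos: [0.5855, -0.0816, 0.159]
tcp_rot: [0.0, 0.673, 0.739, 0.0]
force: [-1.0, -0.5, -0.5]
grip_width: 0.249
grip_force: 0.0
```

```bash
python3 go.py 527 300 110 95 527 300 50 95; python3 meas.py; python3 - <<'E'
from m import *
S,T=grab_frame('scene'),grab_frame('top')
a=sorted([c for c,s,_ in comps(masks(S)['red'],10,80) if 325<c[0]<375 and c[1]>330],key=lambda c:-c[0])
b=sorted([c for c,s,_ in comps(masks(T)['red'],6,40) if c[0]<190],key=lambda c:-c[1])
for p,q in zip(a,b): print(tri(S,p,T,q))
cv2.imwrite('pics/n0.png',cv2.resize(S['img'][210:360,190:390],(800,600),interpolation=2)[...,::-1])
E
```

```text
t 25.55 p [585.5 -81.6 159. ] yaw 95.33 F [-1.  -0.5 -0.5] w 23.7 tilt 0.04
turn [0.04 0.01 0.33] shift after turn [385.2 -25.   49. ]
turn [0. 0. 0.] shift after turn [ 0.  0. 60.]
blank [0.4458 0.1324 0.0169] 0.0041 S (array([0.4448, 0.1341]), np.float64(41.69999999999999), [np.float64(0.031), np.float64(0.085)]) T (array([0.4473, 0.1308]), np.float64(41.19999999999999), [np.float64(0.03), np.float64(0.082)])
S 1 [([214.3, 258.8], [0.6882, -0.0713]), ([234.8, 286.4], [0.6838, 0.0187]), ([256.6, 315.3], [0.6791, 0.1079])]
T 1 [([265.1, 151.6], [0.6851, 0.0135]), ([236.9, 153.4], [0.6807, 0.1034])]
(array([0.52720014, 0.3007706 , 0.06376483]), np.float64(0.0036190396983980778))
(array([0.56694453, 0.30438737, 0.06325554]), np.float64(0.003912840617913797))
(array([0.6066209 , 0.30835041, 0.06236102]), np.float64(0.0036096889079399548))
```

View pics/n0.png

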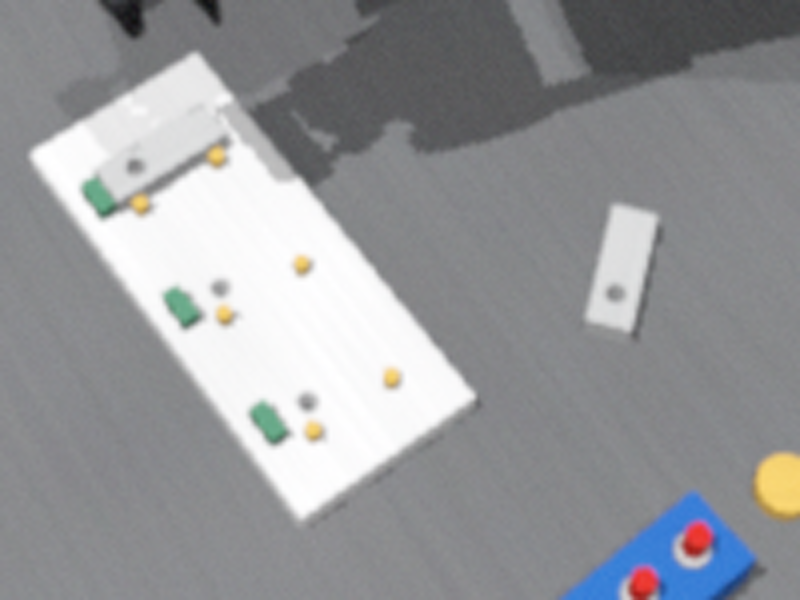

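Blank 0 lies in nest 0 against the green stop (98,196) and both brass dowels (140,203) and (217,156). The other blank has not moved. Now the first pin.

Request:
jog_arm:
  series:
    - [0, 0, 0.3, 40, -3, 0, 0.75]
    - [0, 0, 0, 55, -4, 0, 0.75]
    - [0, 0, 0, 55, -4, 0, 0.75]
    - [0, 0, 0, 55, -4, 0, 0.75]
    - [0, 0, 0, 55, -4, 0, 0.75]

```text
time_s: 26.38
eef_pos: [0.5447, 0.1777, 0.159]
tcp_rot: [0.0, 0.679, 0.734, 0.0]
force: [0.3, -0.1, -0.7]
grip_width: 0.252
grip_force: 0.0
```

Request:
jog_arm:
  series:
    - [0, 0, 0, 55, -3, 0, 0.75]
    - [0, 0, 0, 45, -2, 0, 0.75]
    - [0, 0, 0, 25, -1, 0, 0.75]
    - [0, 0, 0, 0, 0, 30, 0.75]
    - [0, 0, 0, 0, 0, 19, 0.75]

```text
time_s: 27.0
eef_pos: [0.5284, 0.3004, 0.1089]
tcp_rot: [-0.0, 0.679, 0.734, -0.0]
force: [0.3, -0.4, -0.4]
grip_width: 0.251
grip_force: 0.0
```

```bash
python3 go.py 527 300.3 50 95
```

```text
t 27.0 p [528.4 300.4 108.9] yaw 94.5 F [ 0.3 -0.4 -0.4] w 23.8 tilt 0.02
turn [-0.02  0.01 -0.5 ] shift after turn [ 0.  -1.4 58.9]
```

Request:
jog_arm:
  series:
    - [0, 0, -0.5, 0, -1.4, 20, 0.75]
    - [0, 0, 0, 0, 0, 20, 0.75]
    - [0, 0, 0, 0, 0, 12, 0.75]
    - [0, 0, 0, 0, 0, 5, 0.75]
    - [0, 0, 0, 0, 0, 1.5, 0.75]

```text
time_s: 27.62
eef_pos: [0.5276, 0.3, 0.0515]
tcp_rot: [0.0, 0.675, 0.738, 0.0]
force: [0.1, -1.0, 0.2]
grip_width: 0.244
grip_force: 0.0
```

Request:
jog_arm:
  series:
    - [0, 0, 0, 0, 0, 0, 1]
    - [0, 0, 0, 0, 0, 0, 1]
    - [0, 0, 0, 0, 0, 0, 1]
    - [0, 0, 0, 0, 0, 0, 1]
    - [0, 0, 0, 0, 0, 0, 1]

```text
time_s: 28.25
eef_pos: [0.5266, 0.2998, 0.0519]
tcp_rot: [-0.0, 0.674, 0.738, -0.001]
force: [-4.7, -0.0, 5.1]
grip_width: 0.138
grip_force: 30.0
```

Request:
jog_arm:
  series:
    - [0, 0, 0, 0, -0.9, 0, 1]
    - [0, 0, 0, 0, 0, 0, 1]
    - [0, 0, 0, 0, 0, 0, 1]
    - [0, 0, 0, 0, 0, 0, 1]
    - [0, 0, 0, 0, 0, 0, 1]

```text
time_s: 28.88
eef_pos: [0.5265, 0.2999, 0.0518]
tcp_rot: [0.0, 0.674, 0.738, 0.0]
force: [-3.9, -0.5, 6.6]
grip_width: 0.138
grip_force: 30.0
```

Request:
jog_arm:
  series:
    - [0, 0, 0, 0, 0.4, 0, 0.75]
    - [0, 0, 0, 0, 0, -1.5, 0.75]
    - [0, 0, 0, 0, 0, 0, 0.75]
    - [0, 0, 10, 0, 0, 0, 0.75]
    - [0, 0, 10, 0, 0, 0, 0.75]

```text
time_s: 29.5
eef_pos: [0.5271, 0.2999, 0.0528]
tcp_rot: [0.0, 0.794, 0.608, 0.0]
force: [0.4, -0.4, -1.0]
grip_width: 0.248
grip_force: 0.0
```

Request:
jog_arm:
  series:
    - [0, 0, 10, 0, 0, 0, 0.75]
    - [0, 0, 10, 0, 0, 0, 0.75]
    - [0, 0, 10, 0, 0, 0, 0.75]
    - [0, 0, 10, 0, 0, 0, 0.75]
    - [0, 0, 10, 0, 0, 0, 0.75]

```text
time_s: 30.12
eef_pos: [0.527, 0.2999, 0.0528]
tcp_rot: [0.0, 0.977, 0.215, 0.0]
force: [0.2, -0.7, -0.1]
grip_width: 0.246
grip_force: 0.0
```

Request:
jog_arm:
  series:
    - [0, 0, 10, 0, 0, 0, 0.75]
    - [0, 0, 10, 0, 0, 0, 0.75]
    - [0, 0, 0, 0, 0, 0, 1]
    - [0, 0, 0, 0, 0, 0, 1]
    - [0, 0, 0, 0, 0, 0, 1]

```text
time_s: 30.75
eef_pos: [0.5269, 0.2998, 0.0528]
tcp_rot: [0.0, 0.999, 0.046, -0.0]
force: [0.8, 0.2, -0.5]
grip_width: 0.138
grip_force: 30.0
```

```bash
python3 go.py 526.5 300 52 5
```

```text
t 30.75 p [526.9 299.8  52.8] yaw 5.31 F [ 0.8  0.2 -0.5] w 13.1 tilt 0.01
turn [0.01 0.   0.31] shift after turn [-0.4 -0.2  0.8]
```

Request:
jog_arm:
  series:
    - [0, 0, 0, 0, 0, -5, 1]
    - [0, 0, 0, 0, 0, -15, 1]
    - [0, 0, 0, 0, 0, -30, 1]
    - [0, 0, 0, 0, 0, -20, 1]
    - [0, 0, 0, 0, 0, 0, 1]

```text
time_s: 31.38
eef_pos: [0.5276, 0.3002, 0.1251]
tcp_rot: [-0.001, 0.999, 0.045, 0.002]
force: [-0.2, -0.4, -0.6]
grip_width: 0.139
grip_force: 30.0
```

```bash
python3 go.py 661 -77 105 5.3; python3 go.py 661 -77 105 3
```

```text
t 31.38 p [527.6 300.2 125.1] yaw 5.21 F [-0.2 -0.4 -0.6] w 13.2 tilt 0.21
turn [-0.06 -0.2  -0.09] shift after turn [ 97.9 387.9  20.1]
t 31.38 p [527.6 300.2 125.1] yaw 5.21 F [-0.2 -0.4 -0.6] w 13.2 tilt 0.21
turn [-0.07 -0.2   2.21] shift after turn [113.4 383.7  20.1]
```

Request:
jog_arm:
  series:
    - [0, 0, 2.3, 0, 0, 0, 1]
    - [0, 0, 0, 10, 35, 0, 1]
    - [0, 0, 0, 16, 53, 0, 1]
    - [0, 0, 0, 16, 55, 0, 1]
    - [0, 0, 0, 16, 55, 0, 1]

```text
time_s: 32.0
eef_pos: [0.595, 0.1033, 0.1223]
tcp_rot: [0.0, 1.0, 0.025, -0.0]
force: [1.1, -0.2, 0.9]
grip_width: 0.14
grip_force: 30.0
```

Request:
jog_arm:
  series:
    - [0, 0, 0, 16, 55, 0, 1]
    - [0, 0, 0, 16, 55, 0, 1]
    - [0, 0, 0, 14, 45, 0, 1]
    - [0, 0, 0, 9, 30, 0, 1]
    - [0, 0, 0, 0, 0, 0, 1]

```text
time_s: 32.62
eef_pos: [0.6591, -0.079, 0.1219]
tcp_rot: [-0.0, 1.0, 0.024, -0.0]
force: [0.0, 0.7, -0.7]
grip_width: 0.139
grip_force: 30.0
```

```bash
python3 go.py 661 -77 94 3; python3 - <<'E'
from m import *
S=grab_frame('scene')
cv2.imwrite('pics/p0.png',cv2.resize(S['img'][220:295,190:290],(800,600),interpolation=2)[...,::-1])
E
```

```text
t 32.62 p [659.1 -79.  121.9] yaw 2.74 F [ 0.   0.7 -0.7] w 13.2 tilt 0.05
turn [-0.    0.05 -0.26] shift after turn [ 2.  -1.9 27.9]
```

Request:
jog_arm:
  series:
    - [0, 0, 0, 2, -1.9, 10, 1]
    - [0, 0, 0, 0, 0, 15, 1]
    - [0, 0, 0, 0, 0, 10, 1]
    - [0, 0, 0, 0, 0, 2, 1]
    - [0, 0, 0, 0, 0, 1, 1]

```text
time_s: 33.3
eef_pos: [0.661, -0.0749, 0.0848]
tcp_rot: [0.0, 1.0, 0.025, 0.0]
force: [-0.1, -0.5, -0.9]
grip_width: 0.136
grip_force: 30.0
```

Request:
jog_arm:
  series:
    - [0, 0, 0, 0, 0, 1, 1]
    - [0, 0, 0, 0, 0, 1, 1]
    - [0, 0, 0, 0, 0, 1, 1]
    - [0, 0, 0, 0, 0, 0, 1]
    - [0, 0, 0, 0, 0, 0, 1]

```text
time_s: 33.92
eef_pos: [0.661, -0.075, 0.082]
tcp_rot: [0.0, 1.0, 0.025, 0.0]
force: [-0.0, 0.0, -0.9]
grip_width: 0.14
grip_force: 30.0
```

Request:
jog_arm:
  series:
    - [0, 0, 0, 0, 0, -3, 1]
    - [0, 0, 0, -0.2, 2, 0, 1]
    - [0, 0, 0, 0, 0, 2, 1]
    - [0, 0, 0, 0, 0, 1.5, 1]
    - [0, 0, 0, 0, 0, 1, 1]

```text
time_s: 34.55
eef_pos: [0.6608, -0.077, 0.0801]
tcp_rot: [0.0, 1.0, 0.025, -0.0]
force: [-0.4, -0.2, -0.8]
grip_width: 0.139
grip_force: 30.0
```

Request:
jog_arm:
  series:
    - [0, 0, 0, 0, 0, 0.7, 1]
    - [0, 0, 0, 0, 0, 0.7, 1]
    - [0, 0, 0, 0, 0, 0.5, 1]
    - [0, 0, 0, 0, 0, 0, 1]
    - [0, 0, 0, 0, 0, 0, 1]

```text
time_s: 35.17
eef_pos: [0.6609, -0.077, 0.0785]
tcp_rot: [0.0, 1.0, 0.025, 0.0]
force: [-0.1, 0.7, -0.3]
grip_width: 0.137
grip_force: 30.0
```

Request:
jog_arm:
  series:
    - [0, 0, 0, 0, 0, 2, 1]
    - [0, 0, 0, 0, 0, 2, 1]
    - [0, 0, 0, 0, 0, 2, 1]
    - [0, 0, 0, 0, 0, 2, 1]
    - [0, 0, 0, 0, 0, 0, 1]

```text
time_s: 35.8
eef_pos: [0.6608, -0.077, 0.0703]
tcp_rot: [0.0, 1.0, 0.025, -0.0]
force: [0.2, -0.9, -0.4]
grip_width: 0.138
grip_force: 30.0
```

Request:
jog_arm:
  series:
    - [0, 0, 0, 0, 0, 2, 1]
    - [0, 0, 0, 0, 0, 2, 1]
    - [0, 0, 0, 0, 0, 2, 1]
    - [0, 0, 0, 0, 0, 1.5, 1]
    - [0, 0, 0, 0, 0, 0, 1]

```text
time_s: 36.42
eef_pos: [0.6608, -0.077, 0.0629]
tcp_rot: [0.0, 1.0, 0.025, -0.0]
force: [0.5, 0.5, 0.5]
grip_width: 0.141
grip_force: 30.0
```

Request:
jog_arm:
  series:
    - [0, 0, 0, 0, 0, 2, 1]
    - [0, 0, 0, 0, 0, 2, 1]
    - [0, 0, 0, 0, 0, 2, 1]
    - [0, 0, 0, 0, 0, 2, 1]
    - [0, 0, 0, 0, 0, 0, 1]

```text
time_s: 37.05
eef_pos: [0.6608, -0.077, 0.0548]
tcp_rot: [0.0, 1.0, 0.025, -0.0]
force: [0.4, -0.5, -0.1]
grip_width: 0.14
grip_force: 30.0
```

Beautifully free. I push it home, expected at about 0.049.

Request:
jog_arm:
  series:
    - [0, 0, 0, 0, 0, 2, 1]
    - [0, 0, 0, 0, 0, 2, 1]
    - [0, 0, 0, 0, 0, 1.2, 1]
    - [0, 0, 0, 0, 0, 0.8, 1]
    - [0, 0, 0, 0, 0, 0, 1]

```text
time_s: 37.67
eef_pos: [0.6609, -0.077, 0.049]
tcp_rot: [0.0, 1.0, 0.025, -0.0]
force: [-0.3, -0.7, -1.7]
grip_width: 0.142
grip_force: 30.0
```

Request:
jog_arm:
  series:
    - [0, 0, 0, 0, 0, 0.5, 1]
    - [0, 0, 0, 0, 0, 0.5, 1]
    - [0, 0, 0, 0, 0, 0.5, 1]
    - [0, 0, 0, 0, 0, 0, 1]
    - [0, 0, 0, 0, 0, 0, 1]

```text
time_s: 38.3
eef_pos: [0.661, -0.077, 0.0487]
tcp_rot: [0.0, 1.0, 0.025, 0.0]
force: [-3.4, 0.2, 10.6]
grip_width: 0.138
grip_force: 30.0
```

Request:
jog_arm:
  series:
    - [0, 0, 0, 0, 0, -0.8, 1]
    - [0, 0, 0, 0, 0, 0, 0.7]
    - [0, 0, 0, 0, 0, 0, 0.7]
    - [0, 0, 0, 0, 0, 0, 0.7]
    - [0, 0, 0, 0, 0, -10, 0.7]

```text
time_s: 38.92
eef_pos: [0.6605, -0.0769, 0.058]
tcp_rot: [-0.0, 1.0, 0.025, -0.001]
force: [0.5, 0.4, 1.3]
grip_width: 0.299
grip_force: 0.0
```

Request:
jog_arm:
  series:
    - [0, 0, 0, 0, 0, -30, 0.7]
    - [0, 0, 0, 0, 0, -40, 0.35]
    - [0, 0, -9.6, 0, 0, 0, 0.35]
    - [0, 0, -9.6, 0, 0, 0, 0.35]
    - [0, 0, -9.6, 0, 0, 0, 0.35]

```text
time_s: 39.55
eef_pos: [0.661, -0.077, 0.1292]
tcp_rot: [0.0, 0.961, 0.276, 0.0]
force: [0.1, 0.4, 0.1]
grip_width: 0.635
grip_force: 0.0
```

Request:
jog_arm:
  series:
    - [0, 0, -9.7, 0, 0, 0, 0.35]
    - [0, 0, 0, -10, -40, 0, 0.35]
    - [0, 0, 0, -10, -40, 0, 0.35]
    - [0, 0, 0, -5, -40, 0, 0.35]
    - [0, 0, 0, 0, 0, 0, 0.35]

```text
time_s: 40.17
eef_pos: [0.5614, -0.0021, 0.1293]
tcp_rot: [-0.0, 0.935, 0.354, -0.0]
force: [0.3, -0.2, -0.3]
grip_width: 0.654
grip_force: 0.0
```

```bash
python3 go.py 445.3 131.6 120 41.5; python3 meas.py; python3 - <<'E'
from m import *
S=grab_frame('scene')
cv2.imwrite('pics/p0.png',cv2.resize(S['img'][180:330,170:370],(800,600),interpolation=2)[...,::-1])
E
```

```text
t 40.17 p [561.4  -2.1 129.3] yaw 41.48 F [ 0.3 -0.2 -0.3] w 62.1 tilt 0.0
turn [-0.    0.   -0.02] shift after turn [   1.7 -177.1    9.3]
S 1 [([214.2, 258.8], [0.6883, -0.0714]), ([234.8, 286.3], [0.6836, 0.0184]), ([256.7, 315.4], [0.6792, 0.1082])]
T 0 [([293.4, 149.2], [0.6913, -0.0765]), ([265.1, 151.6], [0.6851, 0.0135]), ([236.9, 153.4], [0.6809, 0.1035])]
```

View pics/p0.png

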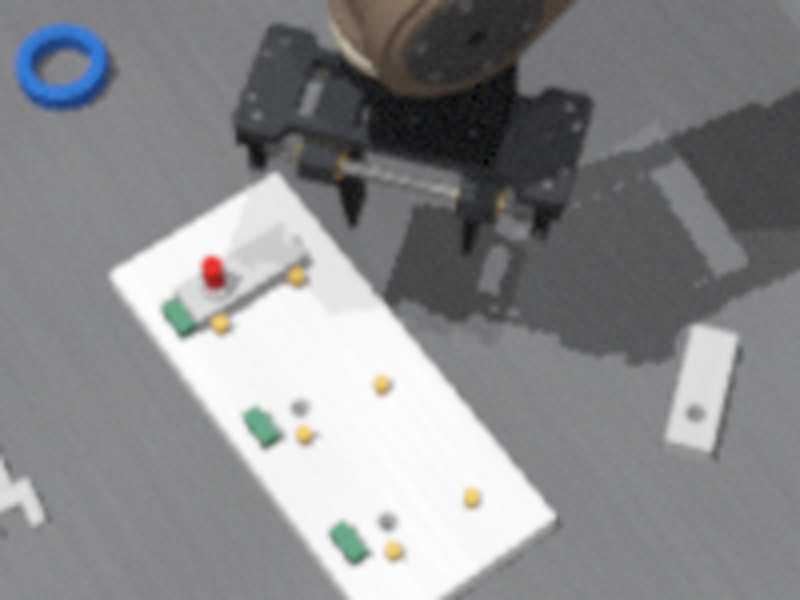

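Blank 0 is pinned, with the red head at (213,272) and its collar down. The second blank is still at full-image (345,277), so I move on to it.

Request:
jog_arm:
  series:
    - [0, 0, 0, 0.5, -40, 0, 0.35]
    - [0, 0, 0, 0.5, -50, 0, 0.35]
    - [0, 0, 0, 0.5, -50, 0, 0.35]
    - [0, 0, 0, 0.2, -37, 9.3, 0.35]
    - [0, 0, 0, 0, 0, 0, 0.35]

```text
time_s: 40.95
eef_pos: [0.4465, 0.1313, 0.1188]
tcp_rot: [-0.0, 0.935, 0.354, -0.0]
force: [1.1, 0.2, 0.1]
grip_width: 0.648
grip_force: 0.0
```

```bash
sed -i '/^a,b=/a print([x[1:3] for x in a],[x[1:3] for x in b])' meas.py; python3 meas.py; python3 go.py 445.3 131.6 4 41.5
```

```text
[(array([0.4583, 0.1457]), np.float64(42.30000000000001))] []
S 1 [([214.3, 258.9], [0.6882, -0.0711]), ([234.9, 286.4], [0.6837, 0.0187]), ([256.6, 315.3], [0.6791, 0.1079])]
T 0 [([293.4, 149.2], [0.6913, -0.0765]), ([265.1, 151.6], [0.6851, 0.0135]), ([236.9, 153.4], [0.6809, 0.1035])]
t 41.05 p [448.2 130.2 119.2] yaw 41.39 F [ 0.4 -0.5 -0.5] w 61.8 tilt 0.05
turn [ 0.04 -0.04 -0.11] shift after turn [ -1.3  -3.  115.2]
```

Request:
jog_arm:
  series:
    - [0, 0, 0, -1.2, -1.5, 30, 0.35]
    - [0, 0, 0, 0, 0, 40, 0.35]
    - [0, 0, 0, 0, 0, 30, 0.35]
    - [0, 0, 0, 0, 0, 12, 0.35]
    - [0, 0, 0, 0, 0, 2.8, 0.35]

```text
time_s: 41.68
eef_pos: [0.4458, 0.1303, 0.0039]
tcp_rot: [0.0, 0.936, 0.353, -0.0]
force: [0.6, 0.2, 0.2]
grip_width: 0.65
grip_force: 0.0
```

Request:
jog_arm:
  series:
    - [0, 0, 0, 0, 0, 0, 1]
    - [0, 0, 0, 0, 0, 0, 1]
    - [0, 0, 0, 0, 0, 0, 1]
    - [0, 0, 0, 0, 0, 0, 1]
    - [0, 0, 0, 0, 0, 0, 1]

```text
time_s: 42.3
eef_pos: [0.4452, 0.1309, 0.0045]
tcp_rot: [0.0, 0.935, 0.353, 0.0]
force: [-1.1, 1.0, 5.5]
grip_width: 0.289
grip_force: 30.0
```

Request:
jog_arm:
  series:
    - [0, 0, 0, 0, 0, 0, 1]
    - [0, 0, 0, 0, 0, -10, 1]
    - [0, 0, 0, 0, 0, -30, 1]
    - [0, 0, 0, 0, 0, -30, 1]
    - [0, 0, 0, 0, 0, -10, 1]

```text
time_s: 42.92
eef_pos: [0.4456, 0.1309, 0.0858]
tcp_rot: [0.0, 0.935, 0.353, 0.001]
force: [-0.4, -0.3, -3.3]
grip_width: 0.297
grip_force: 30.0
```

```bash
python3 go.py 626 95 84 3
```

```text
t 42.92 p [445.6 130.9  85.8] yaw 41.39 F [-0.4 -0.3 -3.3] w 28.3 tilt 0.14
turn [ 0.04 -0.14 38.39] shift after turn [178.3  45.3   1.8]
```

Request:
jog_arm:
  series:
    - [0, 0, 9.6, 0, 0, 0, 1]
    - [0, 0, 9.6, 0, 0, 0, 1]
    - [0, 0, 9.6, 0, 0, 0, 1]
    - [0, 0, 9.6, 0, 0, 0, 1]
    - [0, 0, 0, 30, 7, 0, 1]

```text
time_s: 43.55
eef_pos: [0.4741, 0.1255, 0.0837]
tcp_rot: [0.0, 1.0, 0.025, -0.001]
force: [0.6, 0.1, -2.4]
grip_width: 0.293
grip_force: 30.0
```

Request:
jog_arm:
  series:
    - [0, 0, 0, 50, 12, 0, 1]
    - [0, 0, 0, 50, 12, 0, 1]
    - [0, 0, 0, 35, 9, 0, 1]
    - [0, 0, 0, 13.5, 3.9, 0, 1]
    - [0, 0, 0, 0, 0, 0, 1]

```text
time_s: 44.18
eef_pos: [0.6251, 0.0961, 0.0833]
tcp_rot: [0.0, 1.0, 0.026, -0.001]
force: [-0.6, 0.3, -2.6]
grip_width: 0.294
grip_force: 30.0
```

Request:
jog_arm:
  series:
    - [0, 0, 0, 0, 0, 0, 1]
    - [0, 0, 0, 0, 0, 0, 1]
    - [0, 0, 0, 0, 0, 10, 1]
    - [0, 0, 0, 0, 0, 10, 1]
    - [0, 0, 0, 0, 0, 0, 1]

```text
time_s: 44.8
eef_pos: [0.6251, 0.0962, 0.0629]
tcp_rot: [0.0, 1.0, 0.026, -0.001]
force: [-0.7, 0.2, -2.3]
grip_width: 0.295
grip_force: 30.0
```

```bash
python3 go.py 626.2 96.4 26 3
```

```text
t 44.8 p [625.1  96.2  62.9] yaw 2.99 F [-0.7  0.2 -2.3] w 28.0 tilt 0.11
turn [ 0.    0.11 -0.01] shift after turn [ 1.1 -0.1 36.9]
```

Request:
jog_arm:
  series:
    - [0, 0.1, 0, 1, 0, 20, 1]
    - [0, 0, 0, 0, 0, 12, 1]
    - [0, 0, 0, 0, 0, 4.5, 1]
    - [0, 0, 0, 0, 0, 1, 1]
    - [0, 0, 0, 0, 0, 0.5, 1]

```text
time_s: 45.42
eef_pos: [0.6269, 0.0963, 0.0266]
tcp_rot: [0.0, 1.0, 0.026, 0.001]
force: [-0.3, -0.3, -1.7]
grip_width: 0.29
grip_force: 30.0
```

Request:
jog_arm:
  series:
    - [0, 0, 0, 0, 0, 0.4, 1]
    - [0, 0, 0, 0, 0, 0.3, 1]
    - [0, 0, 0, 0, 0, 0, 1]
    - [0, 0, 0, 0, 0, 0, 1]
    - [0, 0, 0, 0, 0, 0, 1]

```text
time_s: 46.05
eef_pos: [0.6267, 0.0963, 0.0255]
tcp_rot: [0.0, 1.0, 0.026, 0.001]
force: [-0.1, -0.6, -3.0]
grip_width: 0.29
grip_force: 30.0
```

Request:
jog_arm:
  series:
    - [0, 0, 0, 0, 0, 0.6, 1]
    - [0, 0, 0, 0, 0, 0.6, 1]
    - [0, 0, 0, 0, 0, 0.2, 1]
    - [0, 0, 0, 0, 0, 0, 1]
    - [0, 0, 0, 0, 0, 0, 1]

```text
time_s: 46.68
eef_pos: [0.6268, 0.0963, 0.0246]
tcp_rot: [0.0, 1.0, 0.026, 0.001]
force: [-1.9, -0.3, 5.5]
grip_width: 0.291
grip_force: 30.0
```

Request:
jog_arm:
  series:
    - [0, 0, 0, 2, 0, 0, 1]
    - [0, 0, 0, 2, 0, 0, 1]
    - [0, 0, 0, 1, 0, 0, 1]
    - [0, 0, 0, 0.5, 0, 0, 1]
    - [0, 0, 0, 0, 0, 0, 1]

```text
time_s: 47.3
eef_pos: [0.6315, 0.0966, 0.0246]
tcp_rot: [0.0, 1.0, 0.026, 0.0]
force: [-6.5, -0.1, 8.1]
grip_width: 0.294
grip_force: 30.0
```

Request:
jog_arm:
  series:
    - [0, 0, 0, 0.6, 0, 0, 1]
    - [0, 0, 0, 0.6, 0, 0, 1]
    - [0, 0, 0, 0.5, 0, 0, 1]
    - [0, 0, 0, 0, 0, 0, 1]
    - [0, 0, 0, 0, 0, 0, 1]

```text
time_s: 47.92
eef_pos: [0.6326, 0.0967, 0.0246]
tcp_rot: [0.0, 1.0, 0.026, -0.001]
force: [-8.5, -1.9, 10.2]
grip_width: 0.29
grip_force: 30.0
```

Request:
jog_arm:
  series:
    - [0, 0, 0, 0.6, 0, 0, 1]
    - [0, 0, 0, 0.4, 0, 0, 1]
    - [0, 0, 0, 0, 0, 0, 1]
    - [0, 0, 0, 0, 0, 0, 1]
    - [0, 0, 0, 0, 0, 0, 1]

```text
time_s: 48.55
eef_pos: [0.6326, 0.0967, 0.0246]
tcp_rot: [0.0, 1.0, 0.026, -0.002]
force: [-13.7, -1.1, 13.4]
grip_width: 0.294
grip_force: 30.0
```

Request:
jog_arm:
  series:
    - [0, 0, 0, -0.6, 0, -0.4, 1]
    - [0, 0, 0, 0, -2, 0, 1]
    - [0, 0, 0, 0, -1.5, 0, 1]
    - [0, 0, 0, 0, -1, 0, 1]
    - [0, 0, 0, 0, 0, 0, 1]

```text
time_s: 49.18
eef_pos: [0.6324, 0.0996, 0.0246]
tcp_rot: [0.001, 1.0, 0.026, -0.001]
force: [-9.7, -11.4, 7.3]
grip_width: 0.288
grip_force: 30.0
```

Request:
jog_arm:
  series:
    - [0, 0, 0, 0, -0.8, 0, 1]
    - [0, 0, 0, 0, -0.6, 0, 1]
    - [0, 0, 0, 0, -0.5, 0, 1]
    - [0, 0, 0, 0, 0, 0, 1]
    - [0, 0, 0, 0, 0, 0, 1]

```text
time_s: 49.8
eef_pos: [0.6323, 0.1014, 0.0246]
tcp_rot: [0.001, 1.0, 0.026, -0.001]
force: [-9.2, -11.6, 8.4]
grip_width: 0.294
grip_force: 30.0
```

Request:
jog_arm:
  series:
    - [0, 0, 0, 0, -0.6, 0, 1]
    - [0, 0, 0, 0, -0.5, 0, 1]
    - [0, 0, 0, 0, -0.4, 0, 1]
    - [0, 0, 0, 0, 0, 0, 1]
    - [0, 0, 0, 0, 0, 0, 1]

```text
time_s: 50.42
eef_pos: [0.6323, 0.1016, 0.0246]
tcp_rot: [0.002, 1.0, 0.026, -0.001]
force: [-9.4, -20.5, 8.3]
grip_width: 0.29
grip_force: 30.0
```

Request:
jog_arm:
  series:
    - [0, 0, 0, 0, -0.4, 0, 1]
    - [0, 0, 0, 0, -0.3, 0, 1]
    - [0, 0, 0, 0, 0, 0, 1]
    - [0, 0, 0, 0, 0, 0, 1]
    - [0, 0, 0, 0, 0, 0, 1]

```text
time_s: 51.05
eef_pos: [0.6323, 0.1017, 0.0246]
tcp_rot: [0.002, 1.0, 0.026, -0.001]
force: [-9.8, -24.6, 7.9]
grip_width: 0.293
grip_force: 30.0
```

Request:
jog_arm:
  series:
    - [0, 0, 0, 0, 1.4, 0, 1]
    - [0, 0, 0, 0, 0, 0, 0.6]
    - [0, 0, 0, 0, 0, 0, 0.6]
    - [0, 0, 0, 0, 0, 0, 0.6]
    - [0, 0, 0, 0, -3, 0, 0.6]

```text
time_s: 51.68
eef_pos: [0.6339, 0.1068, 0.0245]
tcp_rot: [0.0, 1.0, 0.026, 0.001]
force: [-0.6, -19.7, 2.2]
grip_width: 0.405
grip_force: 9.5
```

Request:
jog_arm:
  series:
    - [0, 0, 0, 0, -1, 0, 0.6]
    - [0, 0, 0, 0, -0.8, 0, 0.6]
    - [0, 0, 0, 0, -0.4, 0, 0.6]
    - [0, 0, 0, 0, 0, 0, 0.6]
    - [0, 0, 0, 0, 0, 0, 0.6]

```text
time_s: 52.3
eef_pos: [0.6339, 0.1069, 0.0245]
tcp_rot: [0.001, 1.0, 0.026, 0.001]
force: [-0.3, -16.5, 1.4]
grip_width: 0.401
grip_force: 8.6
```

Request:
jog_arm:
  series:
    - [0, 0, 0, 0, 3, 0, 0.6]
    - [0, 0, 0, 0, 5, 0, 0.6]
    - [0, 0, 0, 0, 0, -15, 0.6]
    - [0, 0, 0, 0, 0, -20, 0.6]
    - [0, 0, 0, -30, 0, 0, 1]

```text
time_s: 52.92
eef_pos: [0.6058, 0.0998, 0.0618]
tcp_rot: [-0.0, 1.0, 0.026, 0.003]
force: [0.5, 0.2, -0.2]
grip_width: 0.341
grip_force: 0.0
```

Request:
jog_arm:
  series:
    - [0, 0, 0, -35, 0, 0, 1]
    - [0, 0, 0, 0, 0, 0, 1]
    - [0, 0, 0, 0, 0, 15, 1]
    - [0, 0, 0, 0, 0, 15, 1]
    - [0, 0, 0, 0, 0, 0, 1]

```text
time_s: 53.55
eef_pos: [0.5688, 0.0976, 0.0275]
tcp_rot: [0.0, 1.0, 0.026, -0.001]
force: [-0.1, -0.1, -0.1]
grip_width: 0.006
grip_force: 0.0
```

```bash
python3 go.py 580.4 98.7 28 3
```

```text
t 53.55 p [568.8  97.6  27.5] yaw 2.98 F [-0.1 -0.1 -0.1] w 0.6 tilt 0.06
turn [ 0.    0.06 -0.02] shift after turn [11.7 -0.4 -0.5]
```

Request:
jog_arm:
  series:
    - [0, 0, 0, 6, -0.8, 0, 1]
    - [0, 0, 0, 4, 0, 0, 1]
    - [0, 0, 0, 2, 0, 0, 1]
    - [0, 0, 0, 1, 0, 0, 1]
    - [0, 0, 0, 0, 0, 0, 1]

```text
time_s: 54.18
eef_pos: [0.5804, 0.0991, 0.0296]
tcp_rot: [0.0, 1.0, 0.026, -0.001]
force: [-9.1, -1.8, 5.8]
grip_width: 0.006
grip_force: 4.4
```

Request:
jog_arm:
  series:
    - [0, 0, 0, 0.8, 0, 0, 1]
    - [0, 0, 0, 0.6, 0, 0, 1]
    - [0, 0, 0, 0.6, 0, 0, 1]
    - [0, 0, 0, 0, 0, 0, 1]
    - [0, 0, 0, 0, 0, 0, 1]

```text
time_s: 54.8
eef_pos: [0.5805, 0.0991, 0.0295]
tcp_rot: [0.0, 1.0, 0.026, -0.003]
force: [-16.8, -1.5, 11.4]
grip_width: 0.004
grip_force: 8.5
```

Request:
jog_arm:
  series:
    - [0, 0, 0, -8, 0, 0, 1]
    - [0, 0, 0, 0, 0, -40, 0.75]
    - [0, 0, -10, 0, 0, -50, 0.75]
    - [0, 0, -10, 0, 0, -30, 0.75]
    - [0, 0, -10, 0, 0, 0, 0.75]

```text
time_s: 55.42
eef_pos: [0.5772, 0.099, 0.1523]
tcp_rot: [0.001, 0.958, 0.287, 0.004]
force: [-0.6, -1.2, 0.1]
grip_width: 0.247
grip_force: 0.0
```

Request:
jog_arm:
  series:
    - [0, 0, -10.4, 0, 0, 0, 0.75]
    - [0, 0, -10.4, 0, 0, 0, 0.75]
    - [0, 0, -10.4, 0, 0, 0, 0.75]
    - [0, 0, -10.4, 0, 0, 0, 0.75]
    - [0, 0, -10.4, 0, 0, 0, 0.75]

```text
time_s: 56.05
eef_pos: [0.5762, 0.0988, 0.1496]
tcp_rot: [0.001, 0.735, 0.678, 0.001]
force: [0.7, -0.0, -0.8]
grip_width: 0.251
grip_force: 0.0
```

```bash
python3 go.py 566.4 303.3 130 95 566.4 303.3 52.8 95; python3 - <<'E'
from m import *
S=grab_frame('scene')
print([c.round(1).tolist()+[s[4]] for c,s,_ in comps(masks(S)['red'],10,80)])
cv2.imwrite('pics/n2.png',cv2.resize(S['img'][210:390,190:430],(800,600),interpolation=2)[...,::-1])
E
```

```text
t 56.05 p [576.2  98.8 149.6] yaw 85.33 F [ 0.7 -0.  -0.8] w 23.8 tilt 0.16
turn [ 0.16 -0.   -9.67] shift after turn [204.5   8.1  19.6]
turn [0. 0. 0.] shift after turn [ 0.   0.  77.2]
[[222.9, 247.8, np.int32(26)], [350.2, 355.7, np.int32(33)], [336.3, 367.4, np.int32(34)]]
```

Request:
jog_arm:
  series:
    - [0, 0, -9.7, 0, 0, 0, 0.75]
    - [0, 0, 0, 40, 2, 0, 0.75]
    - [0, 0, 0, 55, 2, 0, 0.75]
    - [0, 0, 0, 55, 2, 0, 0.75]
    - [0, 0, 0, 40, 2, 0, 0.75]

```text
time_s: 56.72
eef_pos: [0.5681, 0.2911, 0.1496]
tcp_rot: [0.001, 0.678, 0.735, 0.001]
force: [-0.1, -0.7, 0.0]
grip_width: 0.252
grip_force: 0.0
```

Request:
jog_arm:
  series:
    - [0, 0, 0, 14.5, 0.1, 0, 0.75]
    - [0, 0, 0, 0, 0, 20, 0.75]
    - [0, 0, 0, 0, 0, 0, 0.75]
    - [0, 0, 0, 0, 0, 0, 0.75]
    - [0, 0, 0, 0, 0, 0, 0.75]

```text
time_s: 57.35
eef_pos: [0.5678, 0.3029, 0.1302]
tcp_rot: [0.001, 0.678, 0.735, 0.001]
force: [-0.2, -0.8, 1.4]
grip_width: 0.25
grip_force: 0.0
```

```bash
python3 go.py 566.4 303.3 52.8 95
```

```text
t 57.35 p [567.8 302.9 130.2] yaw 94.62 F [-0.2 -0.8  1.4] w 23.8 tilt 0.16
turn [ 0.16 -0.01 -0.38] shift after turn [ 0.5 -1.3 77.4]
```

Request:
jog_arm:
  series:
    - [0.16, 0, -0.4, 0.5, -1.3, 20, 0.75]
    - [0, 0, 0, 0, 0, 30, 0.75]
    - [0, 0, 0, 0, 0, 20, 0.75]
    - [0, 0, 0, 0, 0, 6, 0.75]
    - [0, 0, 0, 0, 0, 0, 0.75]

```text
time_s: 57.98
eef_pos: [0.5662, 0.3037, 0.0538]
tcp_rot: [-0.0, 0.675, 0.738, -0.0]
force: [-0.7, -0.1, 0.8]
grip_width: 0.252
grip_force: 0.0
```

Request:
jog_arm:
  series:
    - [0, 0, 0, 0, 0, 0, 1]
    - [0, 0, 0, 0, 0, 0, 1]
    - [0, 0, 0, 0, 0, 0, 1]
    - [0, 0, 0, 0, 0, 0, 1]
    - [0, 0, 0, 0, 0, 0, 1]

```text
time_s: 58.6
eef_pos: [0.5661, 0.3038, 0.0542]
tcp_rot: [-0.0, 0.675, 0.738, 0.0]
force: [-2.3, -0.4, 6.1]
grip_width: 0.137
grip_force: 30.0
```

Request:
jog_arm:
  series:
    - [0, 0, 0, 0, 0, 0, 0.75]
    - [0, 0, 0, 0, 0, -0.5, 0.75]
    - [0, 0, 0, 0, 0, 0, 0.75]
    - [0, 0, 10, 0, 0, 0, 0.75]
    - [0, 0, 10, 0, 0, 0, 0.75]

```text
time_s: 59.22
eef_pos: [0.5659, 0.3037, 0.0538]
tcp_rot: [-0.0, 0.795, 0.607, -0.001]
force: [-0.4, -0.2, -0.3]
grip_width: 0.254
grip_force: 0.0
```

Request:
jog_arm:
  series:
    - [0, 0, 10, 0, 0, 0, 0.75]
    - [0, 0, 10, 0, 0, 0, 0.75]
    - [0, 0, 10, 0, 0, 0, 0.75]
    - [0, 0, 10, 0, 0, 0, 0.75]
    - [0, 0, 10, 0, 0, 0, 0.75]

```text
time_s: 59.85
eef_pos: [0.5659, 0.3037, 0.0538]
tcp_rot: [0.0, 0.977, 0.214, -0.001]
force: [-0.1, 1.2, 0.1]
grip_width: 0.249
grip_force: 0.0
```

Request:
jog_arm:
  series:
    - [0, 0, 10, 0, 0, 0, 0.75]
    - [0, 0, 10, 0, 0, 0, 0.75]
    - [0, 0, 0, 0, 0, 0, 1]
    - [0, 0, 0, 0, 0, 0, 1]
    - [0, 0, 0, 0, 0, 0, 1]

```text
time_s: 60.48
eef_pos: [0.5659, 0.3037, 0.0538]
tcp_rot: [0.0, 0.999, 0.045, -0.001]
force: [-0.2, -0.5, -1.1]
grip_width: 0.139
grip_force: 30.0
```

Request:
jog_arm:
  series:
    - [0, 0, 0, 0, 0, 0, 1]
    - [0, 0, 0, 0, 0, 0, 1]
    - [0, 0, 0, 0, 0, -5, 1]
    - [0, 0, 0, 0, 0, -15, 1]
    - [0, 0, 0, 0, 0, 0, 1]

```text
time_s: 61.1
eef_pos: [0.5664, 0.3039, 0.0756]
tcp_rot: [-0.0, 0.999, 0.044, 0.0]
force: [-1.2, -0.3, 0.1]
grip_width: 0.14
grip_force: 30.0
```

Request:
jog_arm:
  series:
    - [0, 0, 2, 0, 0, -25, 1]
    - [0, 0, 0, 0, 0, -25, 1]
    - [0, 0, 0, 0, 0, 0, 1]
    - [0, 0, 0, 0, 0, 0, 1]
    - [0, 0, 0, 0, 0, 0, 1]

```text
time_s: 61.72
eef_pos: [0.5656, 0.3036, 0.1228]
tcp_rot: [0.0, 1.0, 0.027, -0.001]
force: [0.1, 0.3, -1.4]
grip_width: 0.138
grip_force: 30.0
```

```bash
python3 go.py 651.4 102.6 100 3
```

```text
t 61.73 p [565.6 303.6 122.8] yaw 3.09 F [ 0.1  0.3 -1.4] w 13.1 tilt 0.15
turn [0.04 0.14 0.09] shift after turn [ 75.1 205.2  22.8]
```

Request:
jog_arm:
  series:
    - [0, 0, 0, 15, 45, 0, 1]
    - [0, 0, 0, 20, 55, 0, 1]
    - [0, 0, 0, 20, 55, 0, 1]
    - [0, 0, 0, 14, 35, 0, 1]
    - [0, 0, 0, 5.5, 15, 0, 1]

```text
time_s: 62.35
eef_pos: [0.6519, 0.101, 0.1229]
tcp_rot: [0.0, 1.0, 0.026, -0.001]
force: [-0.3, 0.2, 0.4]
grip_width: 0.138
grip_force: 30.0
```

Request:
jog_arm:
  series:
    - [0, 0.14, 0.1, 0, 0, 0, 1]
    - [0, 0, 0, 0, 0, 15, 1]
    - [0, 0, 0, 0, 0, 7, 1]
    - [0, 0, 0, 0, 0, 0, 1]
    - [0, 0, 0, 0, 0, 0, 1]

```text
time_s: 62.98
eef_pos: [0.6515, 0.1035, 0.1019]
tcp_rot: [0.0, 1.0, 0.026, 0.001]
force: [-1.0, 0.3, -1.1]
grip_width: 0.137
grip_force: 30.0
```

```bash
python3 go.py 650.9 102.6 83 3
```

```text
t 62.98 p [651.5 103.5 101.9] yaw 3.01 F [-1.   0.3 -1.1] w 13.0 tilt 0.09
turn [ 0.01 -0.09  0.01] shift after turn [-0.6  0.8 18.9]
```

Request:
jog_arm:
  series:
    - [0, 0, 0, -0.6, 0.9, 10, 1]
    - [0, 0, 0, 0, 0, 5, 1]
    - [0, 0, 0, 0, 0, 2, 1]
    - [0, 0, 0, 0, 0, 1, 1]
    - [0, 0, 0, 0, 0, 1, 1]

```text
time_s: 63.6
eef_pos: [0.651, 0.1021, 0.0829]
tcp_rot: [0.0, 1.0, 0.026, 0.001]
force: [-0.8, 0.5, -0.8]
grip_width: 0.139
grip_force: 30.0
```

Request:
jog_arm:
  series:
    - [0, 0, 0, 0, 0, 1, 1]
    - [0, 0, 0, 0, 0, 1, 1]
    - [0, 0, 0, 0, 0, 1, 1]
    - [0, 0, 0, 0, 0, 1, 1]
    - [0, 0, 0, 0, 0, 0, 1]

```text
time_s: 64.22
eef_pos: [0.6509, 0.1021, 0.0788]
tcp_rot: [0.0, 1.0, 0.026, 0.001]
force: [0.4, 0.1, -1.1]
grip_width: 0.14
grip_force: 30.0
```

Tip is 5 mm into the hole with no force, so I carry on down.

Request:
jog_arm:
  series:
    - [0, 0, 0, 0, -0.4, 2, 1]
    - [0, 0, 0, 0, 0, 2, 1]
    - [0, 0, 0, 0, 0, 2, 1]
    - [0, 0, 0, 0, 0, 2, 1]
    - [0, 0, 0, 0, 0, 0, 1]

```text
time_s: 64.85
eef_pos: [0.6509, 0.1025, 0.0706]
tcp_rot: [0.0, 1.0, 0.026, 0.001]
force: [0.3, 0.1, -0.1]
grip_width: 0.139
grip_force: 30.0
```

Request:
jog_arm:
  series:
    - [0, 0, 0, 0, 0, 2, 1]
    - [0, 0, 0, 0, 0, 2, 1]
    - [0, 0, 0, 0, 0, 2, 1]
    - [0, 0, 0, 0, 0, 1.5, 1]
    - [0, 0, 0, 0, 0, 0, 1]

```text
time_s: 65.47
eef_pos: [0.6509, 0.1025, 0.0632]
tcp_rot: [0.0, 1.0, 0.026, 0.001]
force: [-0.6, -0.1, -1.9]
grip_width: 0.141
grip_force: 30.0
```

Request:
jog_arm:
  series:
    - [0, 0, 0, 0, 0, 2, 1]
    - [0, 0, 0, 0, 0, 2, 1]
    - [0, 0, 0, 0, 0, 2, 1]
    - [0, 0, 0, 0, 0, 2, 1]
    - [0, 0, 0, 0, 0, 0, 1]

```text
time_s: 66.1
eef_pos: [0.6509, 0.1025, 0.0551]
tcp_rot: [0.0, 1.0, 0.026, 0.001]
force: [-0.2, 0.5, -0.3]
grip_width: 0.133
grip_force: 30.0
```

Request:
jog_arm:
  series:
    - [0, 0, 0, 0, 0, 2, 1]
    - [0, 0, 0, 0, 0, 1.5, 1]
    - [0, 0, 0, 0, 0, 1, 1]
    - [0, 0, 0, 0, 0, 0.8, 1]
    - [0, 0, 0, 0, 0, 0, 1]

```text
time_s: 66.72
eef_pos: [0.6509, 0.1025, 0.05]
tcp_rot: [0.0, 1.0, 0.026, 0.001]
force: [-0.1, 0.4, -0.7]
grip_width: 0.14
grip_force: 30.0
```

Request:
jog_arm:
  series:
    - [0, 0, 0, 0, 0, 0.5, 1]
    - [0, 0, 0, 0, 0, 0.5, 1]
    - [0, 0, 0, 0, 0, 0.4, 1]
    - [0, 0, 0, 0, 0, 0, 1]
    - [0, 0, 0, 0, 0, 0, 1]

```text
time_s: 67.35
eef_pos: [0.6511, 0.1025, 0.0497]
tcp_rot: [0.0, 1.0, 0.026, 0.001]
force: [-2.7, -0.5, 9.1]
grip_width: 0.134
grip_force: 30.0
```

Request:
jog_arm:
  series:
    - [0, 0, 0, 0, 0, -0.8, 1]
    - [0, 0, 0, 0, 0, 0, 0.7]
    - [0, 0, 0, 0, 0, 0, 0.7]
    - [0, 0, 0, 0, 0, 0, 0.7]
    - [0, 0, 0, 0, 0, -10, 0.7]

```text
time_s: 67.97
eef_pos: [0.6506, 0.1024, 0.0591]
tcp_rot: [0.0, 1.0, 0.026, -0.0]
force: [-1.0, 0.5, 0.8]
grip_width: 0.298
grip_force: 0.0
```

Request:
jog_arm:
  series:
    - [0, 0, 0, 0, 0, -30, 0.7]
    - [0, 0, 0, 0, 0, -60, 0.7]
    - [0, 0, 0, 0, 0, -60, 0.7]
    - [0, 0, 0, -40, -20, -40, 0.7]
    - [0, 0, 0, -50, -20, 0, 0.7]

```text
time_s: 68.6
eef_pos: [0.5589, 0.1381, 0.2529]
tcp_rot: [-0.0, 1.0, 0.026, 0.004]
force: [-0.1, 0.2, -0.3]
grip_width: 0.301
grip_force: 0.0
```

Request:
jog_arm:
  series:
    - [0, 0, 0, -50, -20, 0, 0.7]
    - [0, 0, 0, -50, -20, 0, 0.7]
    - [0, 0, 0, -30, -20, 0, 0.7]
    - [0, 0, 0, 0, 0, 0, 0.7]
    - [0, 0, 0, 0, 0, 0, 0.7]

```text
time_s: 69.22
eef_pos: [0.4265, 0.1909, 0.2497]
tcp_rot: [-0.0, 1.0, 0.026, 0.001]
force: [0.7, 0.7, -0.0]
grip_width: 0.298
grip_force: 0.0
```

```bash
python3 go.py; python3 - <<'E'
from m import *
S,T=grab_frame('scene'),grab_frame('top')
cv2.imwrite('pics/end.png',cv2.resize(S['img'][80:380,130:530],(800,600),interpolation=2)[...,::-1])
a=cv2.resize(S['img'][215:345,190:320],(400,400),interpolation=2);b=cv2.resize(T['img'][130:200,200:330],(400,215),interpolation=2)
o=np.zeros((400,800,3),np.uint8);o[:,:400]=a;o[:215,400:]=b
cv2.imwrite('pics/end2.png',o[...,::-1])
E
```

```text
t 69.22 p [426.5 190.9 249.7] yaw 3.0 F [ 0.7  0.7 -0. ] w 28.3 tilt 0.16
```

View pics/end.png

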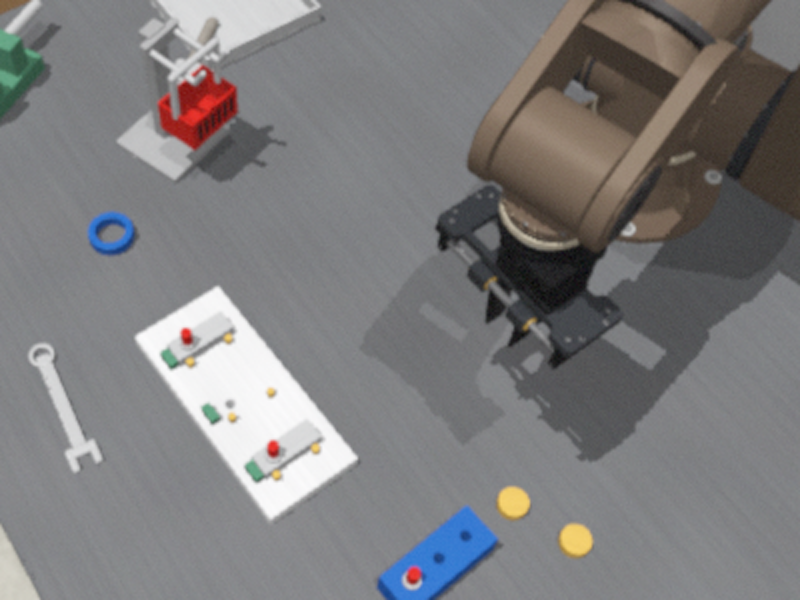

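View pics/end2.png

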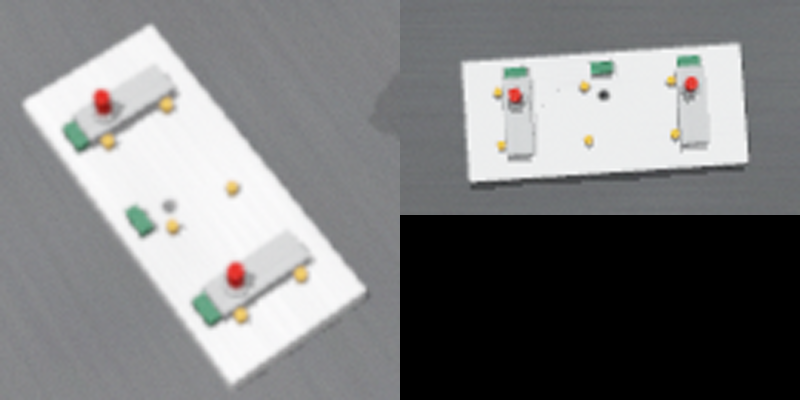

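The end views show both blanks against their green stops and dowels, with red heads down at (102,100) and (235,275). The basket is on the hook at (200,100), and the spool (110,233) and discs (513,502) and (576,540) are untouched. I see no third blank, so I hand the job in.

```bash
python3 -c "
from rig import env
print(env.close_job())"
```

```text
the job is handed in; nothing more can be done
None
```

The job is handed in at about 69 s: the basket hangs across both hook prongs, and the two blanks present are snug in the right and left nests with their pins fully home; the spool and both discs were left alone.

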